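# Stow the tent pegs in their spring-plunger tray

## Task

Put the tent pegs away after the trip: draw the peg tray out of the bottom tier of the white stack by its handle, and slide every peg lying on the sideboard, point first, into a bore of its own in the tray, past the spring plunger and fully home against the closed end. Then slide the loaded tray fully home into the bottom tier again, leaving the mallet, the ramekin and the tin where they are.

Things in the scene. Friction and masses are not known exactly. Their poses are not given: they have to be found in the camera images.
- tray: Loose white tray, 0.9 kg, 226 (x) x 220 (y) mm, on rubber feet; 8 N slides it. Origin: centre of underside; +x is the way it goes into the stack. Floor top z 5, low walls top z 16, 4 thick. Grey holder block at its rear, x 49 to 113, 212 wide, top z 46, has 5 level bores opening to -x; over each, at x 79, a plunger barrel to z 60 with a black-capped tail to z 68.
- tray_handle (a point): Middle of the tray's pull: white upright block in front of the tray's front wall, 55 wide (tray y), 14 thick (x), z 4 to 40 of the tray; this point is at tray x -120, z 28. Only the sideboard is below and beside it; grip it across the 55 mm from above.
- stack: Fixed white three-tier stack, 207 high, 176 deep (x), 240 wide. Origin: centre of its foot; +x from open mouth to rear. Bottom tier: bay of the peg tray, no floor, rails 30 high, 228 apart, from x -88 (mouth) to a rear stop at x 82; flared guides reach out to x -115, y +-135. Roof of the bay at z 85. Upper tiers come no further forward than x -88.
- stack_home (a point): Where the tray's origin is when the tray is fully home against the bay's rear stop (stack x -31). Axes as the stack's. Fully home, the tray's front 56 mm and its pull still stand out of the stack. The tray starts in the bay, 6 to 44 short of this; drawn out 150 from here, its bore mouths stand 44 in front of the upper tiers while its rear is still between the rails.
- bore0 (a point): Centre of the mouth of the tray's bore 0 (tray x 49, y -88, z 30), axes as the tray's. Bore 16 x 16 square, level, runs 60 along +x to a closed end (x 109), floor at tray z 22.
- plunger0 (a joint): Lift (m) of the spring plunger over bore 0, 30 in from the mouth: 0 when empty (round nose, 6 radius, hangs to 7 above the bore floor), about 0.005 on a plastic peg's shank, 0.002 on a stainless one. Presses 1.1 N at 0, plus 180 N/m.
- bore1 (a point): Centre of the mouth of the tray's bore 1 (tray x 49, y -44, z 30), axes as the tray's. Bore 16 x 16 square, level, runs 60 along +x to a closed end (x 109), floor at tray z 22.
- plunger1 (a joint): Lift (m) of the spring plunger over bore 1, 30 in from the mouth: 0 when empty (round nose, 6 radius, hangs to 7 above the bore floor), about 0.005 on a plastic peg's shank, 0.002 on a stainless one. Presses 1.1 N at 0, plus 180 N/m.
- bore2 (a point): Centre of the mouth of the tray's bore 2 (tray x 49, y 0, z 30), axes as the tray's. Bore 16 x 16 square, level, runs 60 along +x to a closed end (x 109), floor at tray z 22.
- plunger2 (a joint): Lift (m) of the spring plunger over bore 2, 30 in from the mouth: 0 when empty (round nose, 6 radius, hangs to 7 above the bore floor), about 0.005 on a plastic peg's shank, 0.002 on a stainless one. Presses 1.1 N at 0, plus 180 N/m.
- bore3 (a point): Centre of the mouth of the tray's bore 3 (tray x 49, y 44, z 30), axes as the tray's. Bore 16 x 16 square, level, runs 60 along +x to a closed end (x 109), floor at tray z 22.
- plunger3 (a joint): Lift (m) of the spring plunger over bore 3, 30 in from the mouth: 0 when empty (round nose, 6 radius, hangs to 7 above the bore floor), about 0.005 on a plastic peg's shank, 0.002 on a stainless one. Presses 1.1 N at 0, plus 180 N/m.
- bore4 (a point): Centre of the mouth of the tray's bore 4 (tray x 49, y 88, z 30), axes as the tray's. Bore 16 x 16 square, level, runs 60 along +x to a closed end (x 109), floor at tray z 22.
- plunger4 (a joint): Lift (m) of the spring plunger over bore 4, 30 in from the mouth: 0 when empty (round nose, 6 radius, hangs to 7 above the bore floor), about 0.005 on a plastic peg's shank, 0.002 on a stainless one. Presses 1.1 N at 0, plus 180 N/m.
- peg0: Loose green plastic tent peg, 150 long, 30 g; may be absent. Origin: mid-length, on the underside as it lies flat and level (axis 6 above); +x to the point. Round shank 12 diameter, last 18 tapers to 3.6; other end a flat T head 18 long x 30 wide (y) x 12 thick. Fully home in a bore its origin is at tray x 34, z 22.
- peg1: Loose green plastic tent peg, 150 long, 30 g; may be absent. Origin: mid-length, on the underside as it lies flat and level (axis 6 above); +x to the point. Round shank 12 diameter, last 18 tapers to 3.6; other end a flat T head 18 long x 30 wide (y) x 12 thick. Fully home in a bore its origin is at tray x 34, z 22.
- peg2: Loose green plastic tent peg, 150 long, 30 g; may be absent. Origin: mid-length, on the underside as it lies flat and level (axis 6 above); +x to the point. Round shank 12 diameter, last 18 tapers to 3.6; other end a flat T head 18 long x 30 wide (y) x 12 thick. Fully home in a bore its origin is at tray x 34, z 22.
- peg3: Loose green plastic tent peg, 150 long, 30 g; may be absent. Origin: mid-length, on the underside as it lies flat and level (axis 6 above); +x to the point. Round shank 12 diameter, last 18 tapers to 3.6; other end a flat T head 18 long x 30 wide (y) x 12 thick. Fully home in a bore its origin is at tray x 34, z 22.
- peg4: Loose stainless tent peg, 150 long, 60 g; may be absent. Origin: mid-length, on the underside as it lies flat and level (axis 4.5 above); +x to the point. Round shank 9 diameter, last 18 tapers to 3; other end (x -75 to -54) a flat hook reaching 20 to one side (+y). Fully home in a bore its origin is at tray x 34, z 22.
- peg5: Loose stainless tent peg, 150 long, 60 g; may be absent. Origin: mid-length, on the underside as it lies flat and level (axis 4.5 above); +x to the point. Round shank 9 diameter, last 18 tapers to 3; other end (x -75 to -54) a flat hook reaching 20 to one side (+y). Fully home in a bore its origin is at tray x 34, z 22.
- mallet: Loose red-headed aluminium mallet lying flat, 262 long (x), head 44 diameter x 90 along y at its +x end; 47 high. Origin on its underside near mid-length. Leave alone.
- ramekin: Small glass ramekin, 72 across, 42 high. Origin: centre of its underside. Leave alone.
- tin: Round aluminium tin, 68 across, 40 high. Origin: centre of its underside. Leave alone.
Things that resemble listed ones, but are neither listed nor needed, are in the scene too. Leave any orange or red look-alike of the peg4 alone.

How it is judged:
On the way, in this order (a step that is already met when the one before it is completed fails the run):
1. every peg that is there lies fully home in a bore of the tray (x of each of peg0, peg1, peg2, peg3, peg4, peg5 in the frame of tray above 0.028 m and z of peg0 in the frame of tray between 0.014 and 0.04 m and y of peg0 in the frame of tray between -0.1 and 0.1 m and angle between the x axis of each of peg0, peg1, peg2, peg3, peg4, peg5 and the x axis of tray, either way round below 0.12 rad and z of peg1 in the frame of tray between 0.014 and 0.04 m and y of peg1 in the frame of tray between -0.1 and 0.1 m and z of peg2 in the frame of tray between 0.014 and 0.04 m and y of peg2 in the frame of tray between -0.1 and 0.1 m and z of peg3 in the frame of tray between 0.014 and 0.04 m and y of peg3 in the frame of tray between -0.1 and 0.1 m and z of peg4 in the frame of tray between 0.014 and 0.04 m and y of peg4 in the frame of tray between -0.1 and 0.1 m and z of peg5 in the frame of tray between 0.014 and 0.04 m and y of peg5 in the frame of tray between -0.1 and 0.1 m), for 0.2 s.
2. the loaded tray is fully home in the bottom tier (x of tray in the frame of stack_home above -0.006 m and y of tray in the frame of stack_home between -0.008 and 0.008 m and z of tray in the frame of stack_home below 0.006 m and angle between the x axis of tray and the x axis of stack, either way round below 0.06 rad and angle between tray's own z axis and vertical below 0.06 rad), for 0.2 s.
At the end, for the whole second after the job is handed in: Every peg present is within 6 mm of fully home in a bore (level with the tray to 0.12 rad); the tray stands flat in the bottom bay within 6 mm of the rear stop, straight to 0.06 rad, at rest (all of step 1 and all of step 2 and linear speed of tray below 0.02 m/s); the robot touches nothing.
It fails at once if the mallet is pushed more than 3 cm away or tipped (distance of mallet from where it was at the start of the episode above 0.03 m or angle between mallet's own z axis and vertical above 0.35 rad).
It fails at once if the ramekin is pushed more than 3 cm away or tipped (distance of ramekin from where it was at the start of the episode above 0.03 m or angle between ramekin's own z axis and vertical above 0.35 rad).
It fails at once if the tin is pushed more than 3 cm away or tipped (distance of tin from where it was at the start of the episode above 0.03 m or angle between tin's own z axis and vertical above 0.35 rad).
Of peg0, peg1, peg2, peg3, peg4, peg5 only 3 to 5 are there at a start; the rules pass over those that are not, and their reading is None.
At some moment in a run one of peg0, peg1, peg2, peg3, peg4, peg5 may be knocked a few centimetres aside while the robot is not near it.
Once in a run the grip may slacken for a moment while it holds something.
It also fails if it takes over 210 s, if anything falls off the work surface, if the arm or the gripper's body presses on something with over 40 N, if the wrist force passes 120 N, or if a joint passes its speed limit or range.

## Robot

A 6-joint arm with a two-finger parallel gripper is mounted at the origin on the work surface. World frame = base frame: x ahead of the robot, y to its left, z up, the work surface at z = 0. Lengths are in m, angles in rad, forces in N, time in s.
With the tool pointing down it reaches from about 0.375 to 0.925 m from the base axis. Payload 5.7 kg.
Tool frame: the origin (TCP) lies on the centre line of the jaws, within the pads' length; the fingertips stand 25 mm ahead of it and the grasp point (between the pads) lies 6 mm ahead of it; z points along the fingers, y is the line along which they close (so a half turn about z gives the same grasp; the last joint's range is limited). The gripper opens to 85 mm and grips with 20 to 120 N. Pads are 22 mm wide; open, the fingers measure 114 mm over their backs; the gripper's body (76 mm by 85 mm) begins 54 mm behind the grasp point. The pads swing forward as they close: fully open they stand 13 mm farther back than shut.
Start: joints at [1.111, 0.359, 1.51, -0, 1.272, -0.115], TCP at [0.203, 0.565, 0.256] pointing down, gripper open.
Joint ranges: [-2.97, 2.97], [-1.01, 2.36], [0.21, 2.38], [-0.96, 4.11], [0.2, 2.71], [-2.98, 2.98]. Speed limits (rad/s): [2.39, 2.39, 3.14, 3.14, 3.14, 3.14].

## Interface

Orientations are given as a rotation vector (axis times angle).
In Python, from workcell import monitor, cams, env gives the robot as it stands. The module is installed in compiled form; this text tells all that it offers.
- The arm moves only by the tool step_arm, never from a script. Its argument "plan" is text: rows parted by semicolons, each of 7 numbers parted by spaces: the finger opening in mm, from 0 to 85.4, then the shift along the tool's x, y, z in mm, then the turn, a rotation vector about the tool's x, y, z in degrees. A call has 1 to 8 rows; each row is the pose to reach, as a shift and turn from the pose commanded when the call began, along the tool's axes at that moment; what a row does not reach only later rows make up. A row lasts 1/10 s, in which the tool goes at most 50 mm and 8.59 degrees, less where a joint would pass 70% of its speed; a pose out of reach is approached as far as the arm can. A call with a gripper value outside its range is refused whole. The fingers move at their own pace and stop on an object; "grip_force" is the grip in N (left out, the last holds). Time passes only in rows, so rows that repeat a pose let the fingers close. It gives the time, the measured TCP pose, the force, the opening and the grip force at its end, in the units of the state.
- monitor.sense(): the state, without advancing time (a new reading comes with each control period).
- cams.snapshot(name): name is "scene" or "top" or "wrist"; returns (picture, depth): 384x512x3 uint8, blue, green, red; 384x512 float32, m along the optical axis (not along the pixel's ray), 0 where there is no reading.
- cams.get_calibration(name): a dict with "vfov" (degrees; the focal length in pixels is half the picture's height over the tangent of half this angle, whatever the lens; pixels are square), "cx", "cy" (the principal point, pixels), "R" (3x3) and "t" (3): a world point X has camera coordinates R X + t. Camera axes: x right, y down, z forward; pixel columns grow to the right and rows downward; lengths in m; the calibration is good to about 2 mm. The wrist camera is an equidistant fisheye: a pixel r from the principal point sees the ray r / f radians off the axis. A picture is of the moment at which its call begins: read the wrist's pose just before it. get_calibration takes no time and is no camera call; for the wrist camera it gives the pose at the moment of the call.
- env.close_job(): hands the job in; it is judged then, once.
The state is a dict: "clock": time; "joints": joint angles; "qvel": joint speeds; "joint_efforts": joint torques, N m; "tool_pos": TCP position; "tcp_rot": TCP orientation; "wrist_force": force on the tool from outside, world axes, zero at the start; "wrist_torque": the same for the moment, N m; "finger_gap": finger opening in m; "grasp_force": force on a finger pad.
Only numpy, scipy, OpenCV 4.12 (cv2) and the standard library are available. Lean on these libraries where they do the work, as an engineer would, in place of code of your own. Each camera call takes 0.05 s, during which the arm holds its last target. There are 200 camera calls.

## Working session

There is one attempt and no reset: what is moved stays moved. The work goes in short steps, Python scripts to look and compute and a tool call to move; the robot and the scene stay as the last step left them, time stands still between calls to the robot, and variables do not carry over. Pictures are saved under pics/ and viewed, at most 14 in all, crops included, and the job is handed in when it is done.

Besides the shell and the picture viewer there is one more tool, called after "Call:" by a JSON object that holds its "fn" and its "kwargs", one argument or row to a line. step_arm: Moves the arm, as the interface text tells. Its arguments: {"type":"object","properties":{"plan":{"type":"string"},"grip_force":{"type":"number"}},"required":["plan"]}

```bash
mkdir -p pics; cat > h.py <<'E'
import numpy as np, cv2
from scipy.spatial.transform import Rotation as Ro
from workcell import monitor, cams, env
def snap(n,f=None):
    c=cams.get_calibration(n); p,d=cams.snapshot(n)
    if f: cv2.imwrite('pics/'+f+'.png',p); np.savez('pics/'+f+'.npz',p=p,d=d,**{k:np.array(v) for k,v in c.items()})
    return p,d,c
def load(f):
    z=np.load('pics/'+f+'.npz'); return z['p'],z['d'],z
def world(c,d,u,v,z=None):
    """pixel->world by depth, or on plane z (non fisheye)"""
    f=192/np.tan(np.radians(float(c['vfov']))/2)
    r=np.array([(u-c['cx'])/f,(v-c['cy'])/f,1.]); R=np.array(c['R']);t=np.array(c['t'])
    if z is None: return R.T@(r*d[int(round(v)),int(round(u))]-t)
    o=-R.T@t; w=R.T@r; return o+w*(z-o[2])/w[2]
def wworld(c,u,v,z):
    f=192/np.tan(np.radians(float(c['vfov']))/2)
    a=np.array([u-c['cx'],v-c['cy']]);r=np.hypot(*a);th=r/f
    ray=np.r_[a/max(r,1e-9)*np.sin(th),np.cos(th)]
    R=np.array(c['R']);o=-R.T@np.array(c['t']);w=R.T@ray; return o+w*(z-o[2])/w[2]
def goto(p,rot=None):
    """print shift mm and turn deg in tool axes to reach TCP p, rot (Rotation)"""
    s=monitor.sense(); R=Ro.from_rotvec(s['tcp_rot'])
    print('shift',np.round(R.inv().apply(np.array(p)-s['tool_pos'])*1000,1), 'turn',None if rot is None else np.round(np.degrees((R.inv()*rot).as_rotvec()),1))
def down(yaw):
    """tool down, tool y (closing line) at world angle yaw(deg) ; chosen nearest half turn"""
    s=monitor.sense(); R=Ro.from_rotvec(s['tcp_rot']); best=None
    for k in (0,180):
        a=np.radians(yaw+k); y=np.array([np.cos(a),np.sin(a),0]); z=np.array([0,0,-1.])
        Q=Ro.from_matrix(np.c_[np.cross(y,z),y,z])
        m=(R.inv()*Q).magnitude()
        if best is None or m<best[0]: best=(m,Q)
    return best[1]
E
python3 - <<'E'
from h import *
for n in('top','scene'):
    p,d,c=snap(n,n+'0'); print(n,c)
    cv2.imwrite(f'pics/{n}0b.png',cv2.resize(p,(800,600),interpolation=cv2.INTER_CUBIC))
print(monitor.sense())
E
```

```text
top {'vfov': 46.08870001833356, 'cx': 255.57221368456104, 'cy': 192.01976918679782, 'R': array([[-0.0250141 , -0.99960019, -0.01318177],
       [-0.99064543,  0.02655513, -0.13385239],
       [ 0.13414892,  0.00971026, -0.99091361]]), 't': array([-0.03468468,  0.50237952,  1.3686414 ])}
scene {'vfov': 53.56830036743533, 'cx': 255.87967369325207, 'cy': 198.96852651031122, 'R': array([[ 0.82194313,  0.56951112,  0.00815929],
       [ 0.35688338, -0.50379933, -0.78665144],
       [-0.4438961 ,  0.64949466, -0.61734345]]), 't': array([-0.39250432, -0.17287111,  1.69601179])}
{'clock': 0.1, 'joints': array([ 1.11090734e+00,  3.59427601e-01,  1.51132702e+00,  2.23265807e-05,
        1.27250046e+00, -1.15063918e-01]), 'qvel': array([-0.00131767, -0.0011657 , -0.00046589,  0.00101088,  0.00050077,
        0.0018563 ]), 'joint_efforts': array([ 1.25829392e-03, -5.28652632e+01, -2.79351497e+01, -4.15131728e-05,
        4.95960790e-03,  3.79643529e-05]), 'tool_pos': array([0.20254413, 0.56417337, 0.25553974]), 'tcp_rot': array([-5.38896047e-01, -3.09452732e+00,  2.49428641e-03]), 'wrist_force': array([ 0.35673909, -0.61844735,  0.38457589]), 'wrist_torque': array([0.01358186, 0.01203671, 0.01998697]), 'grasp_force': 0.0, 'finger_gap': 0.08503361915639268}
```

View pics/top0b.png

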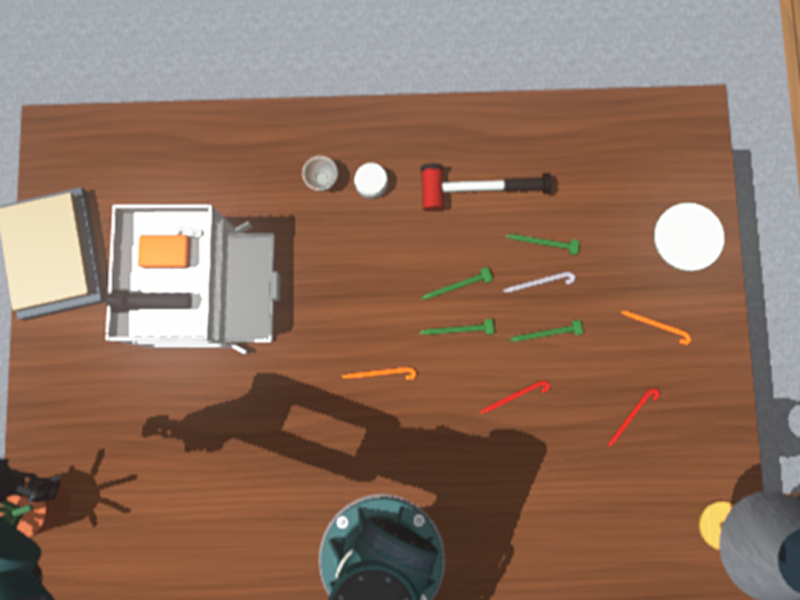

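View pics/scene0b.png

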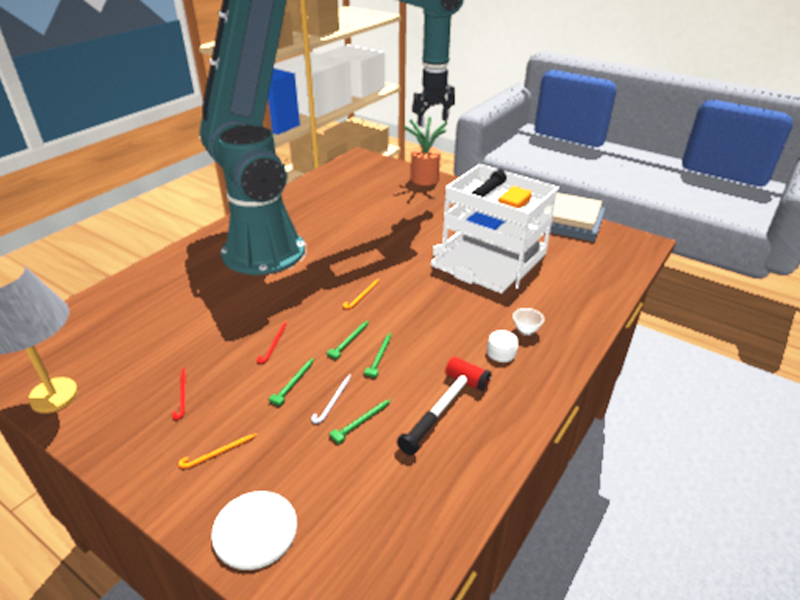

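```bash
python3 - <<'E'
from h import *
p,d,c=load('top0')
hsv=cv2.cvtColor(p,cv2.COLOR_BGR2HSV)
g=cv2.inRange(hsv,(45,80,40),(80,255,255)); s=cv2.inRange(hsv,(0,0,120),(180,70,255))
for name,m in(('g',g),('s',s)):
    n,l,st,ce=cv2.connectedComponentsWithStats(m)
    for i in range(1,n):
        x,y,w,h,a=st[i]
        if not(60<a<400 and x>250 and 130<y<230): continue
        v,u=np.where(l==i); W=np.array([world(c,d,a_,b,.006)[:2] for a_,b in zip(u,v)])
        m0=W.mean(0); e=np.linalg.svd(W-m0)[2][0]; e*=np.sign(e[1]); t=(W-m0)@e
        mid=m0+e*(t.max()+t.min())/2
        print(name,ce[i].round(),a,'mid',mid.round(3),'dirdeg',np.degrees(np.arctan2(e[1],e[0])).round(1),'len',np.ptp(t).round(3))
for uv,z in (((177,183),.04),((175,176),.04),((175,191),.04),((174,149),.046),((174,218),.046)): print(uv,world(c,d,*uv,z).round(3),world(c,d,*uv).round(3))
a=cv2.resize(p[125:230,60:200],None,fx=5.5,fy=5.5,interpolation=cv2.INTER_CUBIC)
cv2.imwrite('pics/crop1.png',a[:570,:780])
E
```

```text
g [351. 155.] 161 mid [ 0.618 -0.343] dirdeg 78.2 len 0.144
g [296. 181.] 165 mid [ 0.533 -0.163] dirdeg 108.2 len 0.147
g [297. 210.] 169 mid [ 0.443 -0.161] dirdeg 93.4 len 0.146
g [353. 212.] 166 mid [ 0.432 -0.34 ] dirdeg 99.0 len 0.143
s [347. 180.] 197 mid [ 0.535 -0.331] dirdeg 100.4 len 0.149
(177, 183) [0.535 0.196 0.04 ] [0.536 0.197 0.034]
(175, 176) [0.557 0.202 0.04 ] [0.557 0.202 0.04 ]
(175, 191) [0.51  0.202 0.04 ] [0.511 0.202 0.038]
(174, 149) [0.642 0.204 0.046] [ 0.653  0.213 -0.001]
(174, 218) [0.426 0.204 0.046] [0.43  0.212 0.002]
```

View pics/crop1.png

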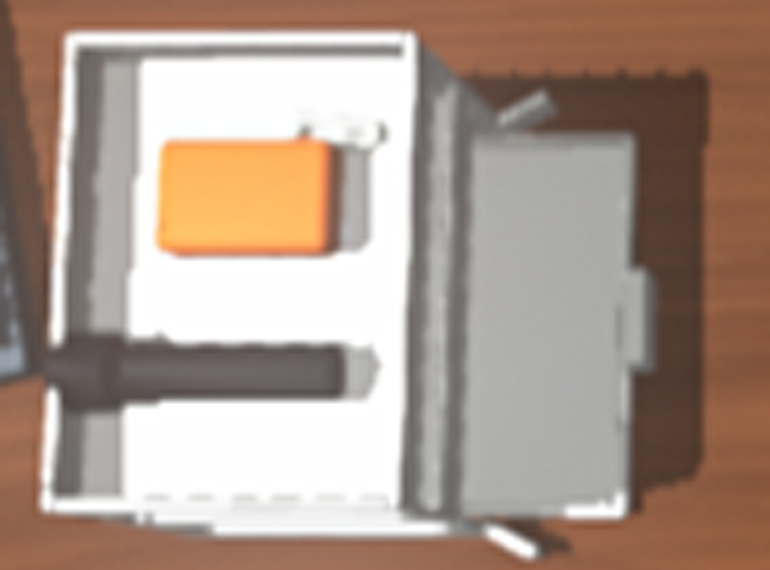

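```bash
python3 - <<'E'
from h import *
p,d,c=load('top0')
def W(a,b,z): r=world(c,d,60+a/5.5,125+b/5.5,z); print((a,b),r.round(4)); return r
def ang(A,B): e=(A-B)[:2]; print('angle of line',np.degrees(np.arctan2(e[1],e[0])).round(2))
ang(W(634,133,.016),W(626,516,.016))
ang(W(656,270,.04),W(652,372,.04))
ang(W(416,34,.207),W(403,514,.207))
ang(W(66,34,.207),W(43,510,.207)); 
A,B=W(416,34,.207),W(66,34,.207); e=(B-A)[:2]; print(np.degrees(np.arctan2(e[1],e[0])))
E
```

```text
(634, 133) [0.6486 0.2055 0.016 ]
(626, 516) [0.426  0.2103 0.016 ]
angle of line -1.24
(656, 270) [0.5632 0.1885 0.04  ]
(652, 372) [0.5049 0.1909 0.04  ]
angle of line -2.35
(416, 34) [0.6573 0.2796 0.207 ]
(403, 514) [0.4145 0.2834 0.207 ]
angle of line -0.9
(66, 34) [0.6624 0.4574 0.207 ]
(43, 510) [0.4211 0.4616 0.207 ]
angle of line -1.01
(416, 34) [0.6573 0.2796 0.207 ]
(66, 34) [0.6624 0.4574 0.207 ]
88.35892273520034
```

```bash
python3 - <<'E'
from h import *
Q=down(-1.2)
goto([.33,.30,.256],Q); goto([.40,.19,.25],Q); goto([.534,.195,.18],Q)
E
```

```text
shift [-2.093e+02 -2.055e+02 -2.000e-01] turn [-0.1  0.  71.4]
shift [-312.3 -285.4    5.9] turn [-0.1  0.  71.4]
shift [-436.8 -235.3   75.8] turn [-0.1  0.  71.4]
```

Call:
{"fn": "step_arm", "kwargs": {
  "plan": "85 -35 -34 0 0 0 8;85 -70 -68 0 0 0 16;85 -105 -102 0 0 0 24;85 -140 -137 0 0 0 32;85 -175 -171 0 0 0 40;85 -209 -205 0 0 0 48;85 -245 -230 0 0 0 56;85 -280 -258 0 0 0 64"
}}

```text
clock: 0.9
tool_pos: [0.3796, 0.2255, 0.2563]
tcp_rot: [2.104, 2.333, 0.0]
wrist_force: [0.5, 0.1, 1.0]
finger_gap: 0.0851
grasp_force: 0.0
```

```bash
python3 - <<'E'
from h import *
Q=down(-1.2)
print(monitor.sense()['tool_pos'])
goto([.40,.19,.25],Q); goto([.534,.185,.18],Q)
E
```

```text
[0.3796489  0.2255387  0.25628299]
shift [-37.4  16.6   6.3] turn [ 0.  -0.   7.1]
shift [-56.2 149.3  76.3] turn [ 0.  -0.   7.1]
```

Call:
{"fn": "step_arm", "kwargs": {
  "plan": "85 -37 17 5 0 0 7;85 -42 60 25 0 0 7;85 -50 105 50 0 0 7;85 -56 149 76 0 0 7;85 -56 149 76 0 0 7;85 -56 149 76 0 0 7"
}}

```text
clock: 1.5
tool_pos: [0.5331, 0.1873, 0.1786]
tcp_rot: [-2.236, -2.204, 0.005]
wrist_force: [-0.2, -0.1, 0.5]
finger_gap: 0.0849
grasp_force: 0.0
```

```bash
python3 - <<'E'
from h import *
s=monitor.sense();print(s['tool_pos'])
p,d,c=snap('wrist','w1'); print({k:np.round(v,4) for k,v in c.items()})
E
```

```text
[0.5330954  0.18726697 0.1785963 ]
{'vfov': np.float64(65.7065), 'cx': np.float64(258.1633), 'cy': np.float64(190.0368), 'R': array([[ 0.9999, -0.0135, -0.0034],
       [-0.012 , -0.9595,  0.2814],
       [-0.007 , -0.2813, -0.9596]]), 't': array([-0.5306,  0.1721,  0.3596])}
```

View pics/w1.png

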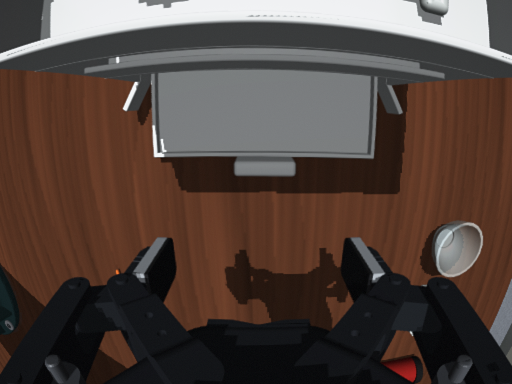

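```bash
python3 - <<'E'
from h import *
p,d,c=load('w1')
print(-c['R'].T@c['t'])
for u,v,z in ((235,158,.04),(295,158,.04),(235,174,.04),(295,174,.04),(155,157,.016),(374,157,.016),(124,107,.03),(400,110,.03)): print((u,v,z),wworld(c,u,v,z).round(4))
cv2.imwrite('pics/cr2.png',cv2.resize(p[60:190,110:410],None,fx=2.6,fy=2.6,interpolation=cv2.INTER_CUBIC))
E
```

```text
[0.53517526 0.25912849 0.29481916]
(235, 158, 0.04) [0.5135 0.2137 0.04  ]
(295, 158, 0.04) [0.5659 0.2132 0.04  ]
(235, 174, 0.04) [0.5131 0.1994 0.04  ]
(295, 174, 0.04) [0.5661 0.1988 0.04  ]
(155, 157, 0.016) [0.4314 0.2128 0.016 ]
(374, 157, 0.016) [0.6493 0.2103 0.016 ]
(124, 107, 0.03) [0.4079 0.2646 0.03  ]
(400, 110, 0.03) [0.6688 0.2589 0.03  ]
```

View pics/cr2.png

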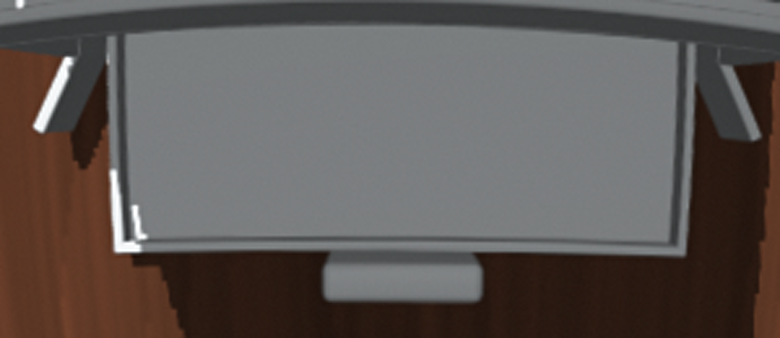

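```bash
python3 - <<'E'
from h import *
Q=down(-1.0)
goto([.5395,.2047,.08],Q); goto([.5395,.2047,.036],Q)
E
```

```text
shift [17.3  7.3 99.5] turn [-0.2  0.   0.2]
shift [ 17.4   7.4 143.5] turn [-0.2  0.   0.2]
```

Call:
{"fn": "step_arm", "kwargs": {
  "plan": "85 17 7 40 -0.2 0 0.2;85 17 7 80 -0.2 0 0.2;85 17 7 110 -0.2 0 0.2;85 17 7 135 -0.2 0 0.2;85 17 7 143 -0.2 0 0.2;50 17 7 143 -0.2 0 0.2;50 17 7 143 -0.2 0 0.2;50 17 7 143 -0.2 0 0.2",
  "grip_force": 60
}}

```text
clock: 2.35
tool_pos: [0.5399, 0.2049, 0.0394]
tcp_rot: [2.238, 2.202, 0.004]
wrist_force: [-4.8, 1.0, 5.4]
finger_gap: 0.0543
grasp_force: 63.3
```

Call:
{"fn": "step_arm", "kwargs": {
  "plan": "50 -10 0 0 0 0 0;50 -30 0 0 0 0 0;50 -50 0 0 0 0 0;50 -70 0 0 0 0 0;50 -90 0 0 0 0 0;50 -110 0 0 0 0 0;50 -125 0 0 0 0 0;50 -130 0 0 0 0 0"
}}

```text
clock: 3.15
tool_pos: [0.5391, 0.0749, 0.0394]
tcp_rot: [2.24, 2.199, 0.009]
wrist_force: [0.1, 9.4, 3.8]
finger_gap: 0.0535
grasp_force: 64.0
```

Call:
{"fn": "step_arm", "kwargs": {
  "plan": "50 0 0 0 0 0 0;50 0 0 0 0 0 0;85 0 0 0 0 0 0;85 0 0 0 0 0 0;85 0 0 0 0 0 0;85 0 0 -40 0 0 0;85 0 0 -80 0 0 0;85 0 0 -120 0 0 0"
}}

```text
clock: 3.95
tool_pos: [0.5376, 0.0747, 0.1584]
tcp_rot: [2.238, 2.202, 0.003]
wrist_force: [1.2, 0.3, -0.3]
finger_gap: 0.0849
grasp_force: 0.0
```

```bash
python3 - <<'E'
from h import *
s=monitor.sense();print(s['tool_pos'])
p,d,c=snap('wrist','w2')
cv2.imwrite('pics/w2b.png',cv2.resize(p[0:200,80:440],None,fx=2.2,fy=2.2,interpolation=cv2.INTER_CUBIC))
E
```

```text
[0.53757125 0.07469843 0.15839937]
```

View pics/w2b.png

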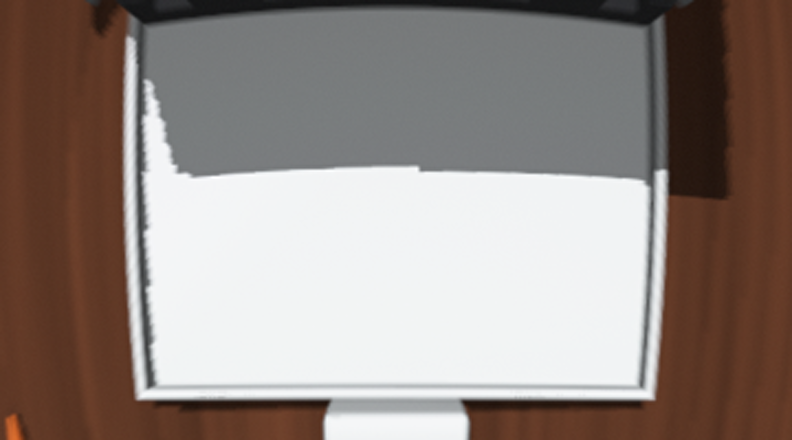

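Call:
{"fn": "step_arm", "kwargs": {
  "plan": "85 30 0 -40 0 0 0;85 60 0 -80 0 0 0;85 60 0 -80 0 0 0;85 60 0 -80 0 0 0"
}}

```text
clock: 4.4
tool_pos: [0.5392, 0.1353, 0.2382]
tcp_rot: [2.235, 2.202, 0.007]
wrist_force: [-0.3, 0.6, -0.0]
finger_gap: 0.0847
grasp_force: 0.0
```

```bash
python3 - <<'E'
from h import *
s=monitor.sense();print(s['tool_pos'])
p,d,c=snap('wrist','w3')
cv2.imwrite('pics/w3b.png',cv2.resize(p[0:250,110:410],None,fx=2.4,fy=2.4,interpolation=cv2.INTER_CUBIC))
snap('scene','s3'); snap('top','t3')
E
```

```text
[0.53923973 0.1353325  0.23821975]
```

View pics/w3b.png

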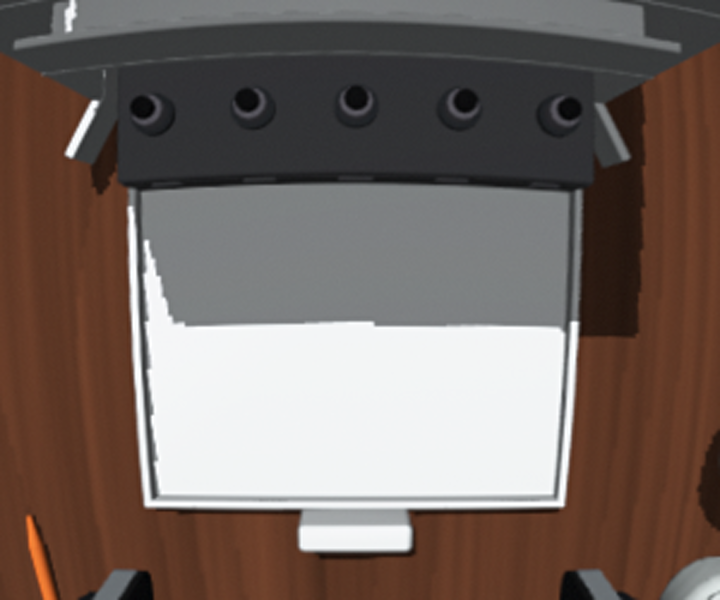

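```bash
python3 - <<'E'
from h import *
p,d,c=load('w3')
pts=[(144,107,.068),(247,99,.068),(355,97,.068),(465,100,.068),(569,108,.068),(120,182,.046),(592,184,.046),(146,506,.016),(564,506,.016)]
# tray frame xy (x into stack ~ +y, tray y ~ -x world)
mod=np.array([(79,88),(79,44),(79,0),(79,-44),(79,-88),(49,106),(49,-106),(-113,110),(-113,-110)])/1000.
W=np.array([wworld(c,110+u/2.4,v/2.4,z)[:2] for u,v,z in pts])
a=mod-mod.mean(0); b=W-W.mean(0)
th=np.arctan2((a[:,0]*b[:,1]-a[:,1]*b[:,0]).sum(),(a*b).sum())
R=np.array([[np.cos(th),-np.sin(th)],[np.sin(th),np.cos(th)]]); t=W.mean(0)-R@mod.mean(0)
print('tray xy',t.round(4),'yaw',np.degrees(th)); print(((W-mod@R.T-t)*1000).round(1))
print('home guess ', t+R@[.15,0])
E
```

```text
tray xy [0.5421 0.1925] yaw 89.09726189343324
[[ 1.9 -1. ]
 [ 0.5 -0.6]
 [-0.6 -0.7]
 [-0.9 -0.7]
 [-1.6 -0.8]
 [ 2.5  0.6]
 [-2.1  0.2]
 [ 1.3  1.6]
 [-1.   1.4]]
home guess  [0.54446295 0.34250942]
```

Call:
{"fn": "step_arm", "kwargs": {
  "plan": "40 -45 0 -15 0 0 0;40 -90 0 -30 0 0 0;40 -135 0 -45 0 0 0;40 -180 0 -60 0 0 0;40 -225 0 -75 0 0 0;40 -270 0 -90 0 0 0;40 -315 0 -110 0 0 0;40 -350 0 -110 0 0 0"
}}

```text
clock: 5.35
tool_pos: [0.5325, -0.2191, 0.3485]
tcp_rot: [2.239, 2.197, 0.004]
wrist_force: [1.6, 1.0, 0.2]
finger_gap: 0.0399
grasp_force: 0.0
```

Call:
{"fn": "step_arm", "kwargs": {
  "plan": "40 0 0 0 0 0 0;40 0 0 0 0 0 0"
}}

```text
clock: 5.55
tool_pos: [0.5314, -0.2161, 0.3455]
tcp_rot: [-2.242, -2.199, -0.003]
wrist_force: [-0.8, 0.5, 0.0]
finger_gap: 0.0395
grasp_force: 0.0
```

```bash
cat >> h.py <<'E'
def pegs(p,c,wf,roi=lambda W:True):
    hsv=cv2.cvtColor(p,cv2.COLOR_BGR2HSV); out=[]
    for name,m in(('g',cv2.inRange(hsv,(45,80,40),(80,255,255))),('s',cv2.inRange(hsv,(0,0,120),(180,70,255)))):
        n,l,st,ce=cv2.connectedComponentsWithStats(m)
        for i in range(1,n):
            if not 60<st[i,4]<3000: continue
            v,u=np.where(l==i); W=np.array([wf(c,a,b)[:2] for a,b in zip(u,v)])
            m0=W.mean(0); e=np.linalg.svd(W-m0,full_matrices=False)[2][0]; e*=np.sign(e[1]); t=(W-m0)@e
            L=np.ptp(t); mid=m0+e*(t.max()+t.min())/2
            # axis from the shank only (t between -35% and +35%)
            s=W[(t>t.min()+.25*L)&(t<t.max()-.1*L)]; k=np.polyfit(s[:,1],s[:,0],1); x=np.polyval(k,mid[1])
            if .12<L<.17 and .3<mid[0]<.75: out.append((name,ce[i].round(),np.r_[x,mid[1]].round(4),90-np.degrees(np.arctan(k[0])).round(1),L.round(3),st[i,4]))
    return out
def top(f):
    p,d,c=snap('top',f); return pegs(p,c,lambda c,u,v:world(c,d,u,v,.006))
E
python3 - <<'E'
from h import *
print(monitor.sense()['tool_pos'])
p,d,c=snap('wrist','w4')
for r in pegs(p,c,lambda c,u,v:wworld(c,u,v,.006)): print(r)
E
```

```text
[ 0.53137406 -0.21605462  0.34547283]
('g', array([201., 126.]), array([ 0.4442, -0.1603]), np.float64(93.1), np.float64(0.149), np.int32(800))
('g', array([261., 126.]), array([ 0.5329, -0.1621]), np.float64(108.0), np.float64(0.149), np.int32(811))
('s', array([386., 145.]), array([ 0.7431, -0.2058]), np.float64(90.5), np.float64(0.133), np.int32(914))
('s', array([262., 222.]), array([ 0.5369, -0.3285]), np.float64(103.5), np.float64(0.15), np.int32(556))
```

View pics/w4.png

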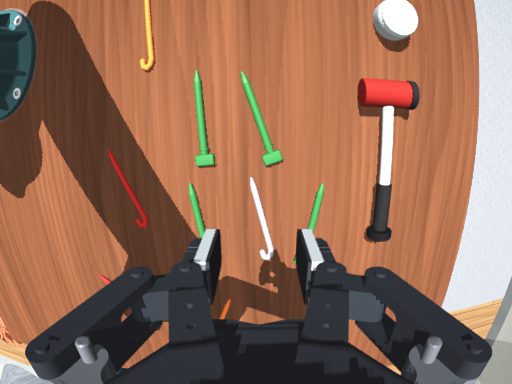

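```bash
cat >> h.py <<'E'
def pick(mid,ang,back=.015,z=.027):
    a=np.radians(ang); g=np.array(mid)-back*np.array([np.cos(a),np.sin(a)])
    Q=down(ang-90); print('grip',g.round(4)); goto([*g,.09],Q); goto([*g,z],Q)
TH=89.1; T=np.array([.541,.1937])
def bore(i,xg,z):
    """TCP for grasp at tray x xg over bore i"""
    a=np.radians(TH); ex=np.array([np.cos(a),np.sin(a)]); ey=np.array([-ex[1],ex[0]])
    p=T+ex*xg+ey*(-.088+.044*i); print('bore tcp',p.round(4)); goto([*p,z],down(TH-90))
E
python3 -c "
from h import *
pick([.4442,-.1603],93.1)"
```

```text
grip [ 0.445  -0.1753]
shift [ 37.7 -87.3 255.7] turn [ 0.  -0.1 -4.1]
shift [ 37.5 -87.4 318.7] turn [ 0.  -0.1 -4.1]
```

Call:
{"fn": "step_arm", "kwargs": {
  "plan": "40 8 -18 45 0 0 -2;40 16 -36 90 0 0 -4.1;40 24 -54 135 0 0 -4.1;40 32 -72 180 0 0 -4.1;40 38 -87 225 0 0 -4.1;40 38 -87 250 0 0 -4.1;40 38 -87 256 0 0 -4.1;40 38 -87 256 0 0 -4.1"
}}

```text
clock: 6.4
tool_pos: [0.4467, -0.1748, 0.0905]
tcp_rot: [2.158, 2.282, 0.003]
wrist_force: [0.4, -0.7, 0.1]
finger_gap: 0.0406
grasp_force: 0.0
```

```bash
python3 -c "
from h import *
print(monitor.sense()['tool_pos']);print(monitor.sense()['tool_pos'])
pick([.4442,-.1603],93.1)"
```

```text
[ 0.44671698 -0.17480583  0.0904519 ]
[ 0.44671698 -0.17480583  0.0904519 ]
grip [ 0.445  -0.1753]
shift [-0.4 -1.7  0.4] turn [ 0.1 -0.1  0.1]
shift [-0.4 -1.8 63.4] turn [ 0.1 -0.1  0.1]
```

Call:
{"fn": "step_arm", "kwargs": {
  "plan": "40 0 -2 30 0 0 0;40 0 -2 52 0 0 0;40 0 -2 62 0 0 0;40 0 -2 62 0 0 0;5 0 -2 62 0 0 0;5 0 -2 62 0 0 0;5 0 -2 62 0 0 0;5 0 -2 62 0 0 0",
  "grip_force": 40
}}

```text
clock: 7.2
tool_pos: [0.4462, -0.1765, 0.0304]
tcp_rot: [2.156, 2.278, 0.005]
wrist_force: [1.1, 0.1, 4.7]
finger_gap: 0.0094
grasp_force: 39.1
```

Call:
{"fn": "step_arm", "kwargs": {
  "plan": "30 0 0 0 0 0 0;30 0 0 0 0 0 0;30 0 0 4 0 0 0;30 0 0 4 0 0 0;5 0 0 4 0 0 0;5 0 0 4 0 0 0;5 0 0 4 0 0 0;5 0 0 4 0 0 0"
}}

```text
clock: 8.0
tool_pos: [0.4449, -0.176, 0.0255]
tcp_rot: [2.158, 2.28, 0.003]
wrist_force: [-2.3, 0.3, 9.2]
finger_gap: 0.01
grasp_force: 40.3
```

```bash
python3 -c "
from h import *
bore(3,-.049,.11);bore(3,-.049,.0487)"
```

```text
bore tcp [0.4962 0.1454]
shift [318.   69.2 -84.4] turn [0.2 0.  4.1]
bore tcp [0.4962 0.1454]
shift [318.1  69.  -23.1] turn [0.2 0.  4.1]
```

Call:
{"fn": "step_arm", "kwargs": {
  "plan": "5 0 0 -15 0 0 0;5 5 0 -50 0 0 0;5 45 8 -80 0 0 0;5 90 18 -84 0 0 1;5 137 30 -84 0 0 2;5 184 40 -84 0 0 3;5 230 50 -84 0 0 4.1;5 275 60 -84 0 0 4.1"
}}

```text
clock: 8.8
tool_pos: [0.4895, 0.1039, 0.109]
tcp_rot: [2.239, 2.201, 0.003]
wrist_force: [0.3, -0.3, -0.6]
finger_gap: 0.01
grasp_force: 39.1
```

```bash
python3 -c "
from h import *
print(monitor.sense()['finger_gap'],monitor.sense()['tool_pos'])
bore(3,-.049,.0487)"
```

```text
0.00998260258242178 [0.48952059 0.10390152 0.10903314]
bore tcp [0.4962 0.1454]
shift [41.6  5.8 60.3] turn [ 0.2  0.  -0.1]
```

Call:
{"fn": "step_arm", "kwargs": {
  "plan": "5 20 6 0 0 0 0;5 42 6 0 0 0 0;5 42 6 30 0 0 0;5 42 6 50 0 0 0;5 42 6 60 0 0 0;5 42 6 60 0 0 0"
}}

```text
clock: 9.4
tool_pos: [0.4954, 0.1436, 0.0478]
tcp_rot: [2.24, 2.202, -0.001]
wrist_force: [-1.4, 0.2, -0.2]
finger_gap: 0.0102
grasp_force: 39.1
```

```bash
python3 - <<'E'
from h import *
print(monitor.sense()['finger_gap'],monitor.sense()['tool_pos'])
bore(3,-.049,.0487); bore(3,.019,.0487)
p,d,c=snap('scene','s5'); q,_,_=snap('wrist','w5')
f=192/np.tan(np.radians(c['vfov'])/2)
X=np.array(c['R'])@[.5,.2,.03]+c['t']; u=int(X[0]/X[2]*f+c['cx']); v=int(X[1]/X[2]*f+c['cy'])
a=cv2.resize(p[v-60:v+60,u-60:u+60],(400,400),interpolation=cv2.INTER_CUBIC)
b=cv2.resize(q[0:250,130:380],(400,400),interpolation=cv2.INTER_CUBIC)
cv2.imwrite('pics/c5.png',np.hstack([a,b]))
E
```

```text
0.010180518069410806 [0.49540765 0.14355099 0.04781183]
bore tcp [0.4962 0.1454]
shift [ 1.9  0.8 -0.9] turn [ 0.   0.  -0.1]
bore tcp [0.4973 0.2134]
shift [69.9  0.7 -0.9] turn [ 0.   0.  -0.1]
```

View pics/c5.png

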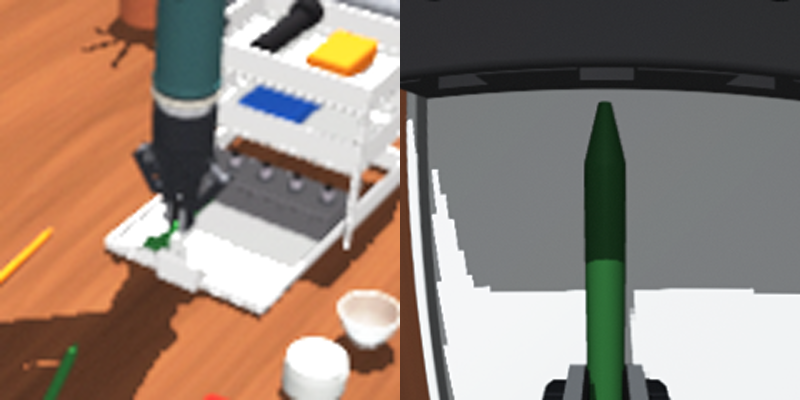

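Call:
{"fn": "step_arm", "kwargs": {
  "plan": "5 10 1 -0.5 0 0 0;5 20 1 -0.5 0 0 0;5 30 1 -0.5 0 0 0;5 40 1 -0.5 0 0 0;5 48 1 -0.5 0 0 0;5 55 1 -0.5 0 0 0;5 60 1 -0.5 0 0 0;5 62 1 -0.5 0 0 0"
}}

```text
clock: 10.3
tool_pos: [0.4985, 0.2065, 0.0495]
tcp_rot: [2.238, 2.202, 0.004]
wrist_force: [0.6, -1.1, -2.8]
finger_gap: 0.0098
grasp_force: 39.0
```

Call:
{"fn": "step_arm", "kwargs": {
  "plan": "5 2 0 0 0 0 0;5 4 0 0 0 0 0;5 6 0 0 0 0 0;5 6 0 0 0 0 0"
}}

```text
clock: 10.7
tool_pos: [0.4989, 0.2121, 0.0497]
tcp_rot: [2.239, 2.201, 0.005]
wrist_force: [0.3, 1.3, -2.4]
finger_gap: 0.0097
grasp_force: 41.8
```

Call:
{"fn": "step_arm", "kwargs": {
  "plan": "5 2 0 0 0 0 0;5 4 0 0 0 0 0;5 6 0 0 0 0 0;5 6 0 0 0 0 0"
}}

```text
clock: 11.1
tool_pos: [0.4988, 0.2171, 0.0496]
tcp_rot: [2.237, 2.201, 0.002]
wrist_force: [-0.3, -4.6, -1.9]
finger_gap: 0.0102
grasp_force: 42.0
```

Call:
{"fn": "step_arm", "kwargs": {
  "plan": "5 2 0 0 0 0 0;5 3 0 0 0 0 0;5 3 0 0 0 0 0"
}}

```text
clock: 11.4
tool_pos: [0.4988, 0.22, 0.0495]
tcp_rot: [2.237, 2.201, 0.002]
wrist_force: [1.0, -4.8, -2.1]
finger_gap: 0.0101
grasp_force: 42.0
```

```bash
python3 - <<'E'
from h import *
print(monitor.sense()['tool_pos'])
q,d,c=snap('wrist','w6')
cv2.imwrite('pics/c6.png',cv2.resize(q[0:250,110:410],None,fx=2.4,fy=2.4,interpolation=cv2.INTER_CUBIC))
E
```

```text
[0.49879193 0.22000219 0.04954594]
```

View pics/c6.png

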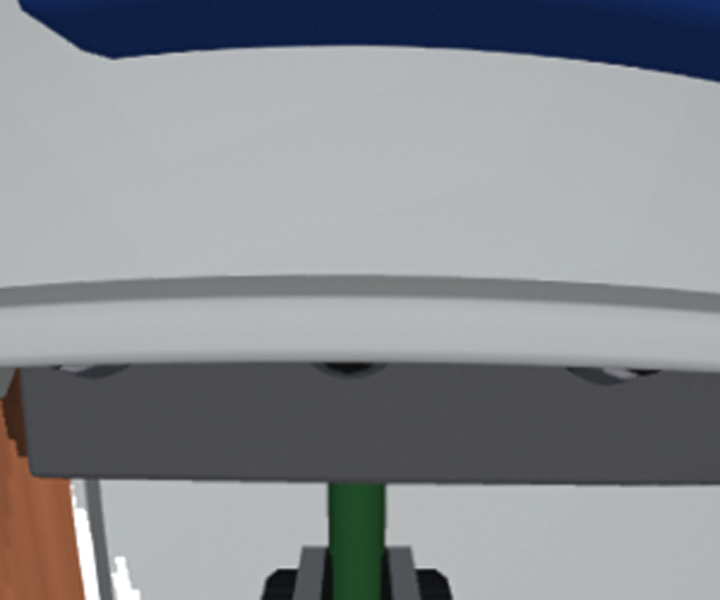

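```bash
python3 - <<'E'
from h import *
_,_,c=load('w6'); print(wworld(c,110+358/2.4,482/2.4,.046), wworld(c,110+35/2.4,475/2.4,.046))
_,_,c=load('w5'); print(wworld(c,130+607/1.6-250,70/1.6,.046))
_,_,c=load('w3'); print(wworld(c,110+355/2.4,180/2.4,.046))
E
```

```text
[0.50042271 0.2519765  0.046     ] [0.4394283  0.25403943 0.046     ]
[0.49893457 0.24039761 0.046     ]
[0.54237711 0.23881929 0.046     ]
```

Call:
{"fn": "step_arm", "kwargs": {
  "plan": "24 0 0 0 0 0 0;24 0 0 0 0 0 0;24 0 0 -20 0 0 0;24 -20 0 -60 0 0 0;40 -60 0 -90 0 0 0;40 -100 0 -110 0 0 0;40 -100 0 -110 0 0 0;40 -100 0 -110 0 0 0"
}}

```text
clock: 12.25
tool_pos: [0.4975, 0.1206, 0.1604]
tcp_rot: [2.24, 2.198, 0.007]
wrist_force: [-0.0, -0.6, -0.6]
finger_gap: 0.0399
grasp_force: 0.0
```

```bash
python3 - <<'E'
from h import *
print(monitor.sense()['tool_pos'])
q,d,c=snap('wrist','w7')
cv2.imwrite('pics/c7.png',cv2.resize(q[0:250,110:410],None,fx=2.4,fy=2.4,interpolation=cv2.INTER_CUBIC))
for r in top('t7'): print(r)
E
```

```text
[0.49750324 0.12057311 0.16039367]
('g', array([351., 155.]), array([ 0.6184, -0.3433]), np.float64(78.4), np.float64(0.144), np.int32(161))
('g', array([297., 181.]), array([ 0.5335, -0.166 ]), np.float64(108.2), np.float64(0.139), np.int32(141))
('g', array([354., 212.]), array([ 0.4314, -0.3402]), np.float64(99.1), np.float64(0.143), np.int32(165))
('s', array([302., 119.]), array([ 0.7403, -0.2052]), np.float64(90.1), np.float64(0.127), np.int32(266))
('s', array([441., 151.]), array([ 0.6118, -0.6402]), np.float64(68.3), np.float64(0.145), np.int32(1615))
('s', array([157., 164.]), array([0.6068, 0.2545]), np.float64(86.6), np.float64(0.138), np.int32(338))
('s', array([349., 179.]), array([ 0.5377, -0.3359]), np.float64(103.1), np.float64(0.139), np.int32(183))
```

View pics/c7.png

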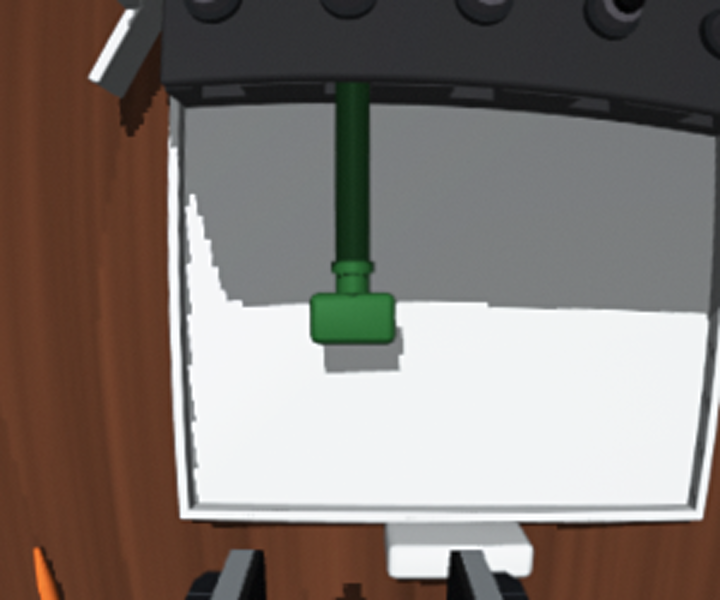

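```bash
python3 - <<'E'
from h import *
_,_,c=load('w7')
for u,v,z in ((352,82,.046),(352,343,.030),(352,319,.034),(352,520,.016),(186,520,.016),(704,518,.016),(460,578,.04)): print((u,v),wworld(c,110+u/2.4,v/2.4,z).round(4))
E
```

```text
(352, 82) [0.5    0.2489 0.046 ]
(352, 343) [0.4984 0.1612 0.03  ]
(352, 319) [0.4986 0.17   0.034 ]
(352, 520) [0.497  0.0902 0.016 ]
(186, 520) [0.4307 0.091  0.016 ]
(704, 518) [0.6476 0.0857 0.016 ]
(460, 578) [0.5367 0.0754 0.04  ]
```

```bash
sed -i 's/^TH=.*/TH=88.9; T=np.array([.5415,.2015])/' h.py; python3 -c "
from h import *
pick([.533,-.163],108.0,z=.027)"
```

```text
grip [ 0.5376 -0.1773]
shift [-298.2   45.9   69.2] turn [  0.2  -0.  -19. ]
shift [-298.2   45.7  132.2] turn [  0.2  -0.  -19. ]
```

Call:
{"fn": "step_arm", "kwargs": {
  "plan": "40 -45 7 0 0 0 -4;40 -90 14 10 0 0 -8;40 -138 21 20 0 0 -12;40 -185 28 30 0 0 -16;40 -230 35 45 0 0 -19;40 -275 42 60 0 0 -19;40 -298 46 69 0 0 -19;40 -298 46 69 0 0 -19"
}}

```text
clock: 13.15
tool_pos: [0.5386, -0.1796, 0.0884]
tcp_rot: [1.847, 2.54, 0.002]
wrist_force: [-0.5, 0.2, 0.7]
finger_gap: 0.0401
grasp_force: 0.0
```

```bash
python3 -c "
from h import *
pick([.533,-.163],108.0,z=.0265)"
```

```text
grip [ 0.5376 -0.1773]
shift [ 2.5 -0.2 -1.6] turn [ 0.1  0.  -0.1]
shift [ 2.5 -0.3 61.9] turn [ 0.1  0.  -0.1]
```

Call:
{"fn": "step_arm", "kwargs": {
  "plan": "40 2 0 30 0 0 0;40 2 0 52 0 0 0;40 2 0 62 0 0 0;40 2 0 62 0 0 0;5 2 0 62 0 0 0;5 2 0 62 0 0 0;5 2 0 62 0 0 0;5 2 0 62 0 0 0"
}}

```text
clock: 13.95
tool_pos: [0.5386, -0.1761, 0.0299]
tcp_rot: [1.843, 2.538, 0.004]
wrist_force: [0.2, 2.7, 6.0]
finger_gap: 0.0098
grasp_force: 39.5
```

```bash
python3 -c "
from h import *
bore(2,-.049,.11);bore(2,-.049,.0487)"
```

```text
bore tcp [0.5406 0.1525]
shift [311.7 104.  -80.3] turn [ 0.3  0.1 19.1]
bore tcp [0.5406 0.1525]
shift [311.8 103.7 -19. ] turn [ 0.3  0.1 19.1]
```

Call:
{"fn": "step_arm", "kwargs": {
  "plan": "5 0 0 -15 0 0 0;5 5 2 -50 0 0 0;5 45 15 -78 0 0 3;5 90 30 -80 0 0 7;5 135 45 -80 0 0 11;5 180 60 -80 0 0 15;5 225 75 -80 0 0 19;5 270 90 -80 0 0 19"
}}

```text
clock: 14.75
tool_pos: [0.5393, 0.1102, 0.1093]
tcp_rot: [2.24, 2.198, 0.005]
wrist_force: [-0.1, -0.2, -0.8]
finger_gap: 0.0095
grasp_force: 39.1
```

```bash
python3 -c "
from h import *
print(monitor.sense()['finger_gap'],monitor.sense()['tool_pos'])
bore(2,-.049,.0535)"
```

```text
0.009522257572809965 [0.53933499 0.11018614 0.10928336]
bore tcp [0.5406 0.1525]
shift [42.3  0.2 55.8] turn [0.3 0.  0. ]
```

Call:
{"fn": "step_arm", "kwargs": {
  "plan": "5 20 1 0 0 0 0;5 42 1 0 0 0 0;5 42 1 30 0 0 0;5 42 1 48 0 0 0;5 42 1 56 0 0 0;5 42 1 56 0 0 0"
}}

```text
clock: 15.35
tool_pos: [0.5405, 0.1502, 0.052]
tcp_rot: [2.239, 2.202, 0.001]
wrist_force: [-0.2, 0.5, -1.3]
finger_gap: 0.0096
grasp_force: 39.1
```

Call:
{"fn": "step_arm", "kwargs": {
  "plan": "5 10 0 0 0 0 0;5 20 0 0 0 0 0;5 30 0 0 0 0 0;5 40 0 0 0 0 0;5 48 0 0 0 0 0;5 54 0 0 0 0 0;5 56 0 0 0 0 0;5 58 0 0 0 0 0"
}}

```text
clock: 16.15
tool_pos: [0.5421, 0.2086, 0.0527]
tcp_rot: [2.238, 2.201, 0.003]
wrist_force: [-0.2, -1.9, -1.3]
finger_gap: 0.0097
grasp_force: 39.0
```

Expected home at about y .2205.

Call:
{"fn": "step_arm", "kwargs": {
  "plan": "5 3 0 0 0 0 0;5 5 0 0 0 0 0;5 7 0 0 0 0 0;5 8 0 0 0 0 0"
}}

```text
clock: 16.55
tool_pos: [0.5425, 0.2166, 0.0528]
tcp_rot: [2.238, 2.201, 0.004]
wrist_force: [1.0, -1.8, -1.5]
finger_gap: 0.0097
grasp_force: 39.0
```

Call:
{"fn": "step_arm", "kwargs": {
  "plan": "5 2 0 0 0 0 0;5 4 0 0 0 0 0;5 4 0 0 0 0 0"
}}

```text
clock: 16.85
tool_pos: [0.5424, 0.2201, 0.0527]
tcp_rot: [2.237, 2.201, 0.002]
wrist_force: [0.5, -3.8, -1.1]
finger_gap: 0.0097
grasp_force: 39.0
```

Call:
{"fn": "step_arm", "kwargs": {
  "plan": "5 2 0 0 0 0 0;5 3 0 0 0 0 0;5 3 0 0 0 0 0"
}}

```text
clock: 17.15
tool_pos: [0.5422, 0.2226, 0.0526]
tcp_rot: [2.237, 2.201, 0.001]
wrist_force: [0.7, -6.5, -2.2]
finger_gap: 0.01
grasp_force: 39.0
```

Call:
{"fn": "step_arm", "kwargs": {
  "plan": "24 0 0 0 0 0 0;24 0 0 0 0 0 0;24 0 0 -20 0 0 0;24 -20 0 -60 0 0 0;40 -60 0 -90 0 0 0;40 -102 0 -108 0 0 0;40 -102 0 -108 0 0 0;40 -102 0 -108 0 0 0"
}}

```text
clock: 17.95
tool_pos: [0.5411, 0.1213, 0.1616]
tcp_rot: [2.24, 2.198, 0.007]
wrist_force: [0.5, -0.9, -0.6]
finger_gap: 0.0402
grasp_force: 0.0
```

```bash
cat >> h.py <<'E'
def homed(f):
    q,d,c=snap('wrist',f); hsv=cv2.cvtColor(q,cv2.COLOR_BGR2HSV)
    m=cv2.inRange(hsv,(45,80,20),(80,255,255)); n,l,st,ce=cv2.connectedComponentsWithStats(m)
    for i in range(1,n):
        x,y,w,h,a=st[i]
        if a<200 or y>200: continue
        hi=np.mean(np.where(l[y+1]==i)[0]); lo=np.mean(np.where(l[y+h-2]==i)[0])
        A=wworld(c,hi,y,.046);B=wworld(c,lo,y+h,.030); print('mouth',A.round(4),'head',B.round(4),'len',(A-B)[1].round(4))
E
python3 - <<'E'
from h import *
print(monitor.sense()['tool_pos']); homed('w8')
for r in top('t8'): print(r)
pick([.537,-.3295],103.2)
E
```

```text
[0.54105075 0.12132836 0.16162982]
mouth [0.5028 0.2513 0.046 ] head [0.4983 0.1639 0.03  ] len 0.0874
mouth [0.5435 0.2501 0.046 ] head [0.5414 0.1626 0.03  ] len 0.0874
('g', array([351., 155.]), array([ 0.6184, -0.3433]), np.float64(78.4), np.float64(0.144), np.int32(161))
('g', array([354., 212.]), array([ 0.4313, -0.3402]), np.float64(98.9), np.float64(0.143), np.int32(157))
('s', array([302., 119.]), array([ 0.7403, -0.2052]), np.float64(90.1), np.float64(0.127), np.int32(266))
('s', array([441., 151.]), array([ 0.6118, -0.6401]), np.float64(68.3), np.float64(0.145), np.int32(1614))
('s', array([351., 179.]), array([ 0.5381, -0.3374]), np.float64(103.3), np.float64(0.136), np.int32(168))
grip [ 0.5404 -0.3441]
shift [-466.5    7.8   70.1] turn [  0.2  -0.  -14.2]
shift [-466.5    7.7  133.1] turn [  0.2  -0.  -14.2]
```

Call:
{"fn": "step_arm", "kwargs": {
  "plan": "40 -48 1 0 0 0 -3;40 -96 2 0 0 0 -6;40 -144 3 0 0 0 -9;40 -192 4 10 0 0 -12;40 -240 5 20 0 0 -14;40 -288 6 30 0 0 -14;40 -336 7 40 0 0 -14;40 -384 8 45 0 0 -14"
}}

```text
clock: 18.85
tool_pos: [0.5419, -0.2625, 0.1137]
tcp_rot: [-1.953, -2.461, -0.004]
wrist_force: [0.7, 0.8, -0.1]
finger_gap: 0.0402
grasp_force: 0.0
```

Call:
{"fn": "step_arm", "kwargs": {
  "plan": "40 -43 11 10 0 0 0;40 -80 20 25 0 0 0;40 -80 20 25 0 0 0;40 -80 20 25 0 0 0"
}}

```text
clock: 19.25
tool_pos: [0.5798, -0.3348, 0.089]
tcp_rot: [-1.954, -2.459, -0.004]
wrist_force: [-1.0, -0.0, 0.0]
finger_gap: 0.0401
grasp_force: 0.0
```

```bash
python3 -c "
from h import *
print(monitor.sense()['tool_pos']);pick([.537,-.3295],103.3,z=.0255)"
```

```text
[ 0.57982066 -0.33476703  0.08895986]
grip [ 0.5405 -0.3441]
shift [ -0.2 -40.5  -1.1] turn [ 0.1 -0.1 -0.2]
shift [ -0.3 -40.6  63.4] turn [ 0.1 -0.1 -0.2]
```

Call:
{"fn": "step_arm", "kwargs": {
  "plan": "40 0 -40 0 0 0 0;40 0 -40 0 0 0 0;40 0 -40 30 0 0 0;40 0 -40 52 0 0 0;40 0 -40 63 0 0 0;5 0 -40 63 0 0 0;5 0 -40 63 0 0 0;5 0 -40 63 0 0 0"
}}

```text
clock: 20.05
tool_pos: [0.5419, -0.3451, 0.029]
tcp_rot: [1.951, 2.456, 0.003]
wrist_force: [0.1, 0.1, -0.3]
finger_gap: 0.0068
grasp_force: 39.0
```

```bash
sed -i 's/^TH=.*/TH=88.9; T=np.array([.5425,.2030])/' h.py;python3 -c "
from h import *
print(monitor.sense()['tool_pos'],monitor.sense()['finger_gap'])
bore(4,-.049,.11)"
```

```text
[ 0.54193245 -0.34514394  0.02900725] 0.006780737875151375
bore tcp [0.4536 0.1557]
shift [507.7  27.6 -82. ] turn [ 0.3  0.1 14.2]
```

Call:
{"fn": "step_arm", "kwargs": {
  "plan": "5 0 0 -15 0 0 0;5 5 0 -50 0 0 0;5 45 3 -80 0 0 3;5 92 5 -82 0 0 6;5 140 8 -82 0 0 9;5 188 10 -82 0 0 12;5 236 13 -82 0 0 14.2;5 284 16 -82 0 0 14.2"
}}

```text
clock: 20.85
tool_pos: [0.4925, -0.0633, 0.1115]
tcp_rot: [2.242, 2.193, 0.006]
wrist_force: [1.2, 0.1, -0.6]
finger_gap: 0.0066
grasp_force: 39.1
```

```bash
python3 -c "
from h import *
print(monitor.sense()['tool_pos'],monitor.sense()['finger_gap'])
bore(4,-.049,.11)"
```

```text
[ 0.49247813 -0.06332752  0.11152657] 0.006583398969767633
bore tcp [0.4536 0.1557]
shift [218.1 -43.7   1.1] turn [ 0.4  0.  -0.2]
```

Call:
{"fn": "step_arm", "kwargs": {
  "plan": "5 45 -9 0 0 0 0;5 90 -18 0 0 0 0;5 135 -27 0 0 0 0;5 180 -36 0 0 0 0;5 214 -43 0 0 0 0;5 214 -43 0 0 0 0"
}}

```text
clock: 21.45
tool_pos: [0.4533, 0.1537, 0.1112]
tcp_rot: [2.237, 2.201, 0.008]
wrist_force: [0.5, -0.5, -0.3]
finger_gap: 0.0066
grasp_force: 39.1
```

```bash
python3 -c "
from h import *
print(monitor.sense()['tool_pos'],monitor.sense()['finger_gap'])
bore(4,-.049,.0525)"
```

```text
[0.45330661 0.15368328 0.11115432] 0.006616505022132804
bore tcp [0.4536 0.1557]
shift [ 1.9 -0.1 58.7] turn [ 0.3 -0.1  0.2]
```

Call:
{"fn": "step_arm", "kwargs": {
  "plan": "5 0 0 30 0 0 0;5 0 0 50 0 0 0;5 0 0 58 0 0 0;5 0 0 58 0 0 0"
}}

```text
clock: 21.85
tool_pos: [0.4538, 0.1495, 0.0515]
tcp_rot: [2.243, 2.197, 0.002]
wrist_force: [0.2, 0.2, -0.8]
finger_gap: 0.0066
grasp_force: 39.1
```

```bash
python3 - <<'E'
from h import *
print(monitor.sense()['tool_pos'])
q,d,c=snap('wrist','w9')
cv2.imwrite('pics/c9.png',cv2.resize(q[0:250,110:410],None,fx=2.4,fy=2.4,interpolation=cv2.INTER_CUBIC))
E
```

```text
[0.45375125 0.14949893 0.05145432]
```

View pics/c9.png

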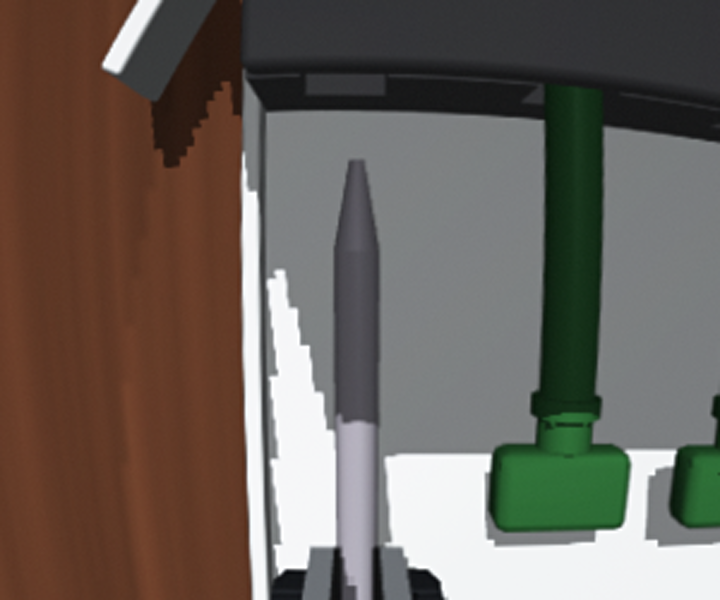

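Call:
{"fn": "step_arm", "kwargs": {
  "plan": "5 5 -2 0 0 0 0;5 15 -2 0 0 0 0;5 25 -2 0 0 0 0;5 35 -2 0 0 0 0;5 45 -2 0 0 0 0;5 53 -2 0 0 0 0;5 60 -2 0 0 0 0;5 62 -2 0 0 0 0"
}}

```text
clock: 22.7
tool_pos: [0.4529, 0.2129, 0.0513]
tcp_rot: [2.241, 2.198, 0.003]
wrist_force: [0.5, -1.8, -2.1]
finger_gap: 0.0064
grasp_force: 39.1
```

Call:
{"fn": "step_arm", "kwargs": {
  "plan": "5 2 0 0 0 0 0;5 4 0 0 0 0 0;5 6 0 0 0 0 0;5 7 0 0 0 0 0;5 7 0 0 0 0 0"
}}

```text
clock: 23.2
tool_pos: [0.4532, 0.2192, 0.0515]
tcp_rot: [2.242, 2.197, 0.004]
wrist_force: [0.3, -0.4, -0.7]
finger_gap: 0.0068
grasp_force: 39.0
```

Call:
{"fn": "step_arm", "kwargs": {
  "plan": "5 2 0 0 0 0 0;5 4 0 0 0 0 0;5 4 0 0 0 0 0"
}}

```text
clock: 23.5
tool_pos: [0.4534, 0.2235, 0.0515]
tcp_rot: [2.242, 2.197, 0.004]
wrist_force: [-0.7, 1.2, -1.3]
finger_gap: 0.0066
grasp_force: 39.0
```

Call:
{"fn": "step_arm", "kwargs": {
  "plan": "5 2 0 0 0 0 0;5 4 0 0 0 0 0;5 4 0 0 0 0 0"
}}

```text
clock: 23.8
tool_pos: [0.4532, 0.2266, 0.0514]
tcp_rot: [2.241, 2.197, 0.002]
wrist_force: [1.0, -4.1, -2.7]
finger_gap: 0.0066
grasp_force: 39.1
```

Call:
{"fn": "step_arm", "kwargs": {
  "plan": "5 2 0 0 0 0 0;5 3 0 0 0 0 0;5 3 0 0 0 0 0"
}}

```text
clock: 24.1
tool_pos: [0.4531, 0.2293, 0.0513]
tcp_rot: [2.241, 2.197, 0.001]
wrist_force: [1.1, -5.5, -0.8]
finger_gap: 0.0067
grasp_force: 39.1
```

Call:
{"fn": "step_arm", "kwargs": {
  "plan": "22 0 0 0 0 0 0;22 0 0 0 0 0 0;22 0 0 -20 0 0 0;22 -20 0 -60 0 0 0;40 -60 20 -90 0 0 0;40 -108 40 -110 0 0 0;40 -108 40 -110 0 0 0;40 -108 40 -110 0 0 0"
}}

```text
clock: 24.9
tool_pos: [0.4922, 0.1205, 0.1626]
tcp_rot: [2.244, 2.193, 0.007]
wrist_force: [-0.3, 0.4, -0.1]
finger_gap: 0.04
grasp_force: 0.0
```

```bash
cat >> h.py <<'E'
def cloud(d,c):
    f=192/np.tan(np.radians(float(c['vfov']))/2); v,u=np.mgrid[:384,:512]
    a,b=u-c['cx'],v-c['cy']; r=np.hypot(a,b)+1e-9; th=r/f; k=np.tan(th)/r
    P=np.stack([a*k*d,b*k*d,d],-1)-np.array(c['t']); P[d==0]=np.nan
    return P@np.array(c['R'])
def tray(f):
    q,d,c=snap('wrist',f); P=cloud(d,c).reshape(-1,3)
    m=(P[:,2]>.038)&(P[:,2]<.05)&(P[:,1]>.2); mouth=np.nanpercentile(P[m][:,1],1)
    for i in range(5):
        x=T[0]-(-.088+.044*i)
        m=(abs(P[:,0]-x)<.02)&(P[:,2]>.022)&(P[:,2]<.04)&(P[:,1]>.1)&(P[:,1]<.24)
        if m.sum()>20: print(i,'head y',np.percentile(P[m][:,1],1).round(4),m.sum())
    print('mouth y',mouth)
E
python3 - <<'E'
from h import *
print(monitor.sense()['tool_pos']); tray('w10'); homed('w11')
for r in top('t10'): print(r[0],r[2:])
pick([.4314,-.3402],99)
E
```

```text
[0.49223185 0.12051202 0.16259136]
2 head y 0.1663 1666
3 head y 0.1683 1694
4 head y 0.1716 1047
mouth y 0.2523755480308369
mouth [0.4989 0.255  0.046 ] head [0.497  0.1676 0.03  ] len 0.0874
mouth [0.539  0.2541 0.046 ] head [0.5397 0.1655 0.03  ] len 0.0886
g (array([ 0.6184, -0.3433]), np.float64(78.4), np.float64(0.144), np.int32(161))
g (array([ 0.4314, -0.3402]), np.float64(98.9), np.float64(0.143), np.int32(164))
s (array([ 0.7402, -0.2052]), np.float64(90.0), np.float64(0.127), np.int32(268))
s (array([ 0.6119, -0.6402]), np.float64(68.7), np.float64(0.145), np.int32(1615))
grip [ 0.4337 -0.355 ]
shift [-478.4  -46.4   70.5] turn [  0.1  -0.  -10.1]
shift [-478.4  -46.5  133.5] turn [  0.1  -0.  -10.1]
```

Call:
{"fn": "step_arm", "kwargs": {
  "plan": "40 -48 -4 0 0 0 -3;40 -96 -8 0 0 0 -6;40 -144 -13 0 0 0 -8;40 -192 -18 10 0 0 -10;40 -240 -22 20 0 0 -10;40 -288 -27 30 0 0 -10;40 -336 -32 40 0 0 -10;40 -384 -36 45 0 0 -10"
}}

```text
clock: 25.85
tool_pos: [0.4462, -0.2613, 0.1146]
tcp_rot: [-2.041, -2.387, -0.004]
wrist_force: [1.1, 0.3, 0.3]
finger_gap: 0.0401
grasp_force: 0.0
```

```bash
python3 -c "
from h import *
print(monitor.sense()['tool_pos']);pick([.433,-.338],99,z=.0255)"
```

```text
[ 0.44619751 -0.26125917  0.11462531]
grip [ 0.4353 -0.3528]
shift [-88.8 -25.   24.4] turn [ 0.1 -0.1 -0.1]
shift [-89.  -25.1  88.9] turn [ 0.1 -0.1 -0.1]
```

Call:
{"fn": "step_arm", "kwargs": {
  "plan": "40 -45 -13 12 0 0 0;40 -89 -25 24 0 0 0;40 -89 -25 24 0 0 0;40 -89 -25 24 0 0 0"
}}

```text
clock: 26.25
tool_pos: [0.436, -0.3525, 0.091]
tcp_rot: [-2.044, -2.385, -0.005]
wrist_force: [0.4, 0.2, 0.1]
finger_gap: 0.0402
grasp_force: 0.0
```

```bash
python3 - <<'E'
from h import *
print(monitor.sense()['tool_pos']);pick([.433,-.338],99,z=.0255)
q,d,c=snap('wrist','w12'); 
for r in pegs(q,c,lambda c,u,v:wworld(c,u,v,.006)): print(r)
hsv=cv2.cvtColor(q,cv2.COLOR_BGR2HSV); m=cv2.inRange(hsv,(45,80,40),(80,255,255)); n,l,st,ce=cv2.connectedComponentsWithStats(m)
for i in range(1,n):
    if st[i,4]>300: 
        v,u=np.where(l==i); W=np.array([wworld(c,a,b,.006)[:2] for a,b in zip(u,v)]); k=np.polyfit(W[:,1],W[:,0],1); print(W[:,1].min(),W[:,1].max(),np.polyval(k,-.338),90-np.degrees(np.arctan(k[0])))
E
```

```text
[ 0.43603982 -0.35249644  0.09101199]
grip [ 0.4353 -0.3528]
shift [-0.2 -0.7  1. ] turn [ 0.1 -0.1 -0.2]
shift [-0.4 -0.9 65.5] turn [ 0.1 -0.1 -0.2]
('g', array([457., 231.]), array([ 0.6182, -0.3409]), np.float64(78.7), np.float64(0.151), np.int32(2163))
-0.4142001776053409 -0.26311395744476557 0.4316841539908151 98.75217814812623
-0.41750186365162034 -0.26719456921068885 0.6186777721169866 78.75803992908122
```

Call:
{"fn": "step_arm", "kwargs": {
  "plan": "40 0 -1 30 0 0 0;40 0 -1 52 0 0 0;40 0 -1 64 0 0 0;40 0 -1 64 0 0 0;5 0 -1 64 0 0 0;5 0 -1 64 0 0 0;5 0 -1 64 0 0 0;5 0 -1 64 0 0 0"
}}

```text
clock: 27.1
tool_pos: [0.4363, -0.354, 0.0296]
tcp_rot: [2.041, 2.382, 0.004]
wrist_force: [1.3, 1.0, 7.6]
finger_gap: 0.0097
grasp_force: 39.6
```

```bash
sed -i 's/^TH=.*/TH=88.6; T=np.array([.5420,.2060])/' h.py;python3 -c "
from h import *
print(monitor.sense()['tool_pos'],monitor.sense()['finger_gap'])
bore(1,-.049,.11)"
```

```text
[ 0.43625739 -0.35404351  0.02963512] 0.009692220837015474
bore tcp [0.5848 0.1559]
shift [481.  225.4 -80.2] turn [ 0.3  0.1 10.2]
```

Call:
{"fn": "step_arm", "kwargs": {
  "plan": "5 0 0 -15 0 0 0;5 5 2 -50 0 0 0;5 45 21 -80 0 0 2;5 88 41 -80 0 0 4;5 131 61 -80 0 0 6;5 174 81 -80 0 0 8;5 217 101 -80 0 0 10.2;5 260 121 -80 0 0 10.2"
}}

```text
clock: 27.9
tool_pos: [0.5153, -0.0767, 0.1093]
tcp_rot: [2.247, 2.191, 0.004]
wrist_force: [-0.5, -0.4, 0.2]
finger_gap: 0.0098
grasp_force: 39.1
```

```bash
python3 -c "
from h import *
print(monitor.sense()['tool_pos'],monitor.sense()['finger_gap'])
bore(1,-.049,.11)"
```

```text
[ 0.5153376  -0.07671227  0.10927067] 0.009813644351255332
bore tcp [0.5848 0.1559]
shift [234.3  63.6  -0.6] turn [ 0.3  0.  -0. ]
```

Call:
{"fn": "step_arm", "kwargs": {
  "plan": "5 45 13 0 0 0 0;5 90 25 0 0 0 0;5 135 37 0 0 0 0;5 180 49 0 0 0 0;5 225 62 0 0 0 0;5 232 63 20 0 0 0;5 232 63 45 0 0 0;5 232 63 56 0 0 0"
}}

```text
clock: 28.7
tool_pos: [0.5824, 0.1525, 0.0514]
tcp_rot: [2.245, 2.195, 0.001]
wrist_force: [-0.5, 0.2, -0.5]
finger_gap: 0.0097
grasp_force: 39.1
```

```bash
python3 - <<'E'
from h import *
print(monitor.sense()['tool_pos'],monitor.sense()['finger_gap'])
bore(1,-.049,.053); bore(1,.019,.053)
q,d,c=snap('wrist','w13')
cv2.imwrite('pics/c13.png',cv2.resize(q[0:250,110:410],None,fx=2.4,fy=2.4,interpolation=cv2.INTER_CUBIC))
E
```

```text
[0.5824262  0.15254133 0.05137923] 0.009733243701468141
bore tcp [0.5848 0.1559]
shift [ 3.4  2.3 -1.6] turn [0.1 0.  0.1]
bore tcp [0.5865 0.2239]
shift [71.4  2.4 -1.7] turn [0.1 0.  0.1]
```

View pics/c13.png

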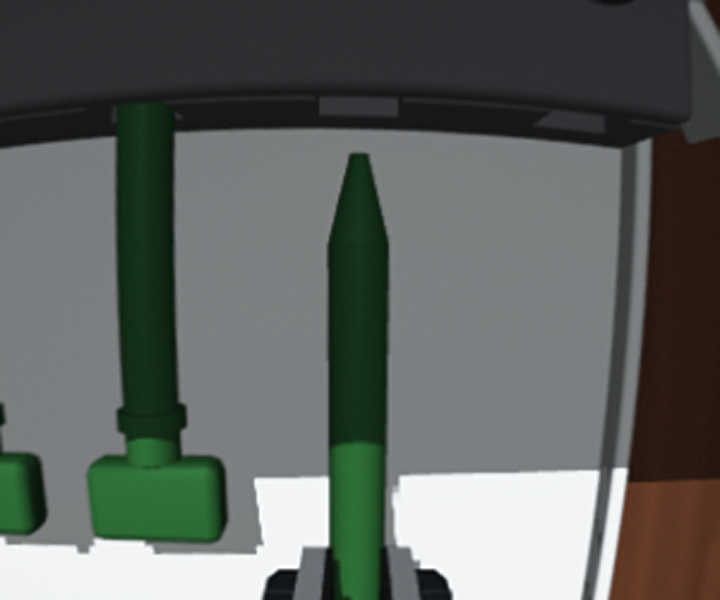

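Call:
{"fn": "step_arm", "kwargs": {
  "plan": "5 0 0 -1.8 0 0 0;5 12 0 -1.8 0 0 0;5 22 0 -1.8 0 0 0;5 32 0 -1.8 0 0 0;5 42 0 -1.8 0 0 0;5 52 0 -1.8 0 0 0;5 60 0 -1.8 0 0 0;5 65 0 -1.8 0 0 0"
}}

```text
clock: 29.55
tool_pos: [0.5841, 0.2165, 0.0547]
tcp_rot: [2.243, 2.195, -0.002]
wrist_force: [-1.8, -7.5, 0.2]
finger_gap: 0.0099
grasp_force: 39.1
```

Call:
{"fn": "step_arm", "kwargs": {
  "plan": "5 2 0 0 0 0 0;5 4 0 0 0 0 0;5 6 0 0 0 0 0;5 6 0 0 0 0 0"
}}

```text
clock: 29.95
tool_pos: [0.5849, 0.2238, 0.0546]
tcp_rot: [2.246, 2.194, 0.004]
wrist_force: [-0.8, -1.5, -1.8]
finger_gap: 0.0095
grasp_force: 39.0
```

Call:
{"fn": "step_arm", "kwargs": {
  "plan": "5 2 0 0 0 0 0;5 4 0 0 0 0 0;5 4 0 0 0 0 0"
}}

```text
clock: 30.25
tool_pos: [0.585, 0.2275, 0.0546]
tcp_rot: [2.246, 2.194, 0.003]
wrist_force: [-1.4, -0.5, -1.7]
finger_gap: 0.0097
grasp_force: 39.0
```

Call:
{"fn": "step_arm", "kwargs": {
  "plan": "5 2 0 0 0 0 0;5 3 0 0 0 0 0;5 3 0 0 0 0 0"
}}

```text
clock: 30.55
tool_pos: [0.5851, 0.2302, 0.0546]
tcp_rot: [2.246, 2.194, 0.003]
wrist_force: [-1.2, -2.1, -2.1]
finger_gap: 0.0098
grasp_force: 39.0
```

Call:
{"fn": "step_arm", "kwargs": {
  "plan": "5 2 0 0 0 0 0;5 3 0 0 0 0 0;5 3 0 0 0 0 0"
}}

```text
clock: 30.85
tool_pos: [0.5852, 0.2334, 0.0546]
tcp_rot: [2.246, 2.194, 0.003]
wrist_force: [-2.0, -3.5, -2.1]
finger_gap: 0.0097
grasp_force: 39.0
```

Call:
{"fn": "step_arm", "kwargs": {
  "plan": "5 2 0 0 0 0 0;5 3 0 0 0 0 0;5 3 0 0 0 0 0"
}}

```text
clock: 31.15
tool_pos: [0.5853, 0.2363, 0.0547]
tcp_rot: [2.246, 2.194, 0.003]
wrist_force: [-1.6, -2.7, -2.4]
finger_gap: 0.01
grasp_force: 39.0
```

```bash
cat >> h.py <<'E'
def mouth(f,x):
    q,d,c=snap('wrist',f); P=cloud(d,c).reshape(-1,3); y=monitor.sense()['tool_pos'][1]
    m=(abs(P[:,0]-x)<.03)&(abs(P[:,0]-x)>.009)&(P[:,2]>.036)&(P[:,2]<.052)&(P[:,1]>y+.014)
    print('mouth',np.percentile(P[m][:,1],[1,3,10]).round(4),m.sum(),'tool y',y)
E
python3 - <<'E'
from h import *
mouth('w14',.585)
_,d,c=load('w6'); P=cloud(d,c).reshape(-1,3); m=(abs(P[:,0]-.4988)<.03)&(abs(P[:,0]-.4988)>.009)&(P[:,2]>.036)&(P[:,2]<.052)&(P[:,1]>.234); print(np.percentile(P[m][:,1],[1,3,10]))
E
```

```text
Traceback (most recent call last):
  File "h.py", line 81, in mouth
    print('mouth',np.percentile(P[m][:,1],[1,3,10]).round(4),m.sum(),'tool y',y)
                  ~~~~~~~~~~~~~^^^^^^^^^^^^^^^^^^^^
IndexError: index -1 is out of bounds for axis 0 with size 0
```

Call:
{"fn": "step_arm", "kwargs": {
  "plan": "22 0 0 0 0 0 0;22 0 0 0 0 0 0;22 0 0 -20 0 0 0;22 -20 0 -60 0 0 0;40 -60 0 -90 0 0 0;40 -110 -10 -107 0 0 0;40 -110 -10 -107 0 0 0;40 -110 -10 -107 0 0 0"
}}

```text
clock: 32.0
tool_pos: [0.5737, 0.1257, 0.163]
tcp_rot: [2.248, 2.189, 0.009]
wrist_force: [0.3, 0.3, -0.1]
finger_gap: 0.0399
grasp_force: 0.0
```

```bash
python3 - <<'E'
from h import *
print(monitor.sense()['tool_pos']); tray('w15'); homed('w16')
for r in top('t15'): print(r[0],r[2:])
_,_,c=load('w16')
E
```

```text
[0.57367584 0.12574571 0.16299768]
1 head y 0.1104 1653
2 head y 0.1076 2126
3 head y 0.1918 1205
4 head y 0.1918 691
mouth y 0.28044755691896284
mouth [0.5857 0.2802 0.046 ] head [0.585  0.1778 0.03  ] len 0.1024
mouth [0.5451 0.2794 0.046 ] head [0.54  0.192 0.03 ] len 0.0875
mouth [0.5039 0.279  0.046 ] head [0.4967 0.1912 0.03  ] len 0.0877
g (array([ 0.6184, -0.3433]), np.float64(78.4), np.float64(0.144), np.int32(162))
s (array([ 0.7403, -0.2052]), np.float64(90.3), np.float64(0.127), np.int32(269))
s (array([ 0.6118, -0.6403]), np.float64(68.3), np.float64(0.145), np.int32(1616))
```

```bash
python3 - <<'E'
from h import *
Q=down(0)
goto([.541,.112,.10],Q);goto([.541,.112,.0375],Q)
E
```

```text
shift [-16.3 -31.6  61.2] turn [ 0.2 -0.  -1.3]
shift [-16.4 -31.8 123.7] turn [ 0.2 -0.  -1.3]
```

Call:
{"fn": "step_arm", "kwargs": {
  "plan": "85 -16 -32 0 0 0 -1.3;85 -16 -32 40 0 0 -1.3;85 -16 -32 80 0 0 -1.3;85 -16 -32 110 0 0 -1.3;85 -16 -32 123 0 0 -1.3;50 -16 -32 123 0 0 -1.3;50 -16 -32 123 0 0 -1.3;50 -16 -32 123 0 0 -1.3",
  "grip_force": 60
}}

```text
clock: 32.95
tool_pos: [0.5435, 0.1118, 0.0405]
tcp_rot: [2.218, 2.217, 0.01]
wrist_force: [2.5, 2.0, -2.1]
finger_gap: 0.0538
grasp_force: 63.4
```

Call:
{"fn": "step_arm", "kwargs": {
  "plan": "50 -5 0 0 0 0 0.3;50 -12 0 0 0 0 0.6;50 -20 0 0 0 0 0.9;50 -28 0 0 0 0 0.9;50 -36 -1 0 0 0 0.9;50 -36 -1 0 0 0 0.9;50 -36 -1 0 0 0 0.9;50 -36 -1 0 0 0 0.9"
}}

```text
clock: 33.75
tool_pos: [0.5411, 0.0754, 0.0403]
tcp_rot: [2.237, 2.199, 0.008]
wrist_force: [-0.2, 2.2, 7.3]
finger_gap: 0.0535
grasp_force: 64.9
```

Call:
{"fn": "step_arm", "kwargs": {
  "plan": "85 0 0 0 0 0 0;85 0 0 0 0 0 0;85 0 0 -40 0 0 0;85 0 0 -80 0 0 0;50 20 10 -124 0 0 0;40 45 25 -124 0 0 0;40 45 25 -124 0 0 0;40 45 25 -124 0 0 0",
  "grip_force": 40
}}

```text
clock: 34.55
tool_pos: [0.5643, 0.1199, 0.1624]
tcp_rot: [2.237, 2.203, 0.002]
wrist_force: [0.1, -0.4, -0.0]
finger_gap: 0.04
grasp_force: 0.0
```

```bash
python3 - <<'E'
from h import *
print(monitor.sense()['tool_pos']); homed('w17')
_,d,c=load('w17'); P=cloud(d,c).reshape(-1,3)
for x in (.45,.5,.54,.585,.63):
    m=(abs(P[:,0]-x)<.012)&(P[:,2]>.041)&(P[:,2]<.05)&(P[:,1]>.2)
    if m.sum()>20: print(x,np.percentile(P[m][:,1],2).round(4))
E
```

```text
[0.56430964 0.11993212 0.1624196 ]
mouth [0.545  0.2435 0.046 ] head [0.5438 0.1554 0.03  ] len 0.0882
mouth [0.5855 0.2437 0.046 ] head [0.5839 0.14   0.03  ] len 0.1036
mouth [0.5041 0.2441 0.046 ] head [0.4998 0.1559 0.03  ] len 0.0883
0.45 0.2459
0.5 0.246
0.54 0.246
0.585 0.246
0.63 0.246
```

```bash
python3 - <<'E'
from h import *
Q=down(-.7)
goto([.5848,.198,.10],Q);goto([.5848,.198,.050],Q)
E
```

```text
shift [78.9 19.9 61.8] turn [ 0.1  0.1 -0.2]
shift [ 79.   19.8 111.8] turn [ 0.1  0.1 -0.2]
```

Call:
{"fn": "step_arm", "kwargs": {
  "plan": "24 40 10 0 0 0 0;24 79 20 0 0 0 0;24 79 20 40 0 0 0;24 79 20 75 0 0 0;24 79 20 100 0 0 0;24 79 20 111 0 0 0;5 79 20 111 0 0 0;5 79 20 111 0 0 0"
}}

```text
clock: 35.4
tool_pos: [0.586, 0.1975, 0.0518]
tcp_rot: [2.238, 2.201, 0.001]
wrist_force: [-2.3, -2.3, -3.4]
finger_gap: 0.0099
grasp_force: 39.1
```

Call:
{"fn": "step_arm", "kwargs": {
  "plan": "5 0 0 0 0 0 0;5 0 0 0 0 0 0"
}}

```text
clock: 35.6
tool_pos: [0.5861, 0.1977, 0.0524]
tcp_rot: [2.238, 2.201, 0.002]
wrist_force: [-2.0, -4.4, -3.4]
finger_gap: 0.0096
grasp_force: 39.0
```

Call:
{"fn": "step_arm", "kwargs": {
  "plan": "5 0 -1 1.5 0 0 0;5 6 -1 1.5 0 0 0;5 12 -1 1.5 0 0 0;5 16 -1 1.5 0 0 0;5 16 -1 1.5 0 0 0"
}}

```text
clock: 36.1
tool_pos: [0.586, 0.2151, 0.0503]
tcp_rot: [2.237, 2.202, 0.004]
wrist_force: [-1.6, -3.6, -1.2]
finger_gap: 0.0098
grasp_force: 39.2
```

```bash
python3 - <<'E'
from h import *
q,d,c=snap('wrist','w18'); P=cloud(d,c).reshape(-1,3)
for x in (.45,.5,.54,.585,.63):
    m=(abs(P[:,0]-x)<.012)&(P[:,2]>.041)&(P[:,2]<.05)&(P[:,1]>.2)
    if m.sum()>20: print(x,np.percentile(P[m][:,1],2).round(4))
E
```

```text
0.45 0.2482
0.5 0.2487
0.54 0.2489
0.585 0.2259
0.63 0.2493
```

Call:
{"fn": "step_arm", "kwargs": {
  "plan": "5 2 0 0 0 0 0;5 4 0 0 0 0 0;5 4 0 0 0 0 0"
}}

```text
clock: 36.45
tool_pos: [0.586, 0.2181, 0.0502]
tcp_rot: [2.237, 2.201, 0.003]
wrist_force: [-1.3, -5.8, -1.1]
finger_gap: 0.0101
grasp_force: 39.2
```

Call:
{"fn": "step_arm", "kwargs": {
  "plan": "22 0 0 0 0 0 0;22 0 0 0 0 0 0;22 0 0 -20 0 0 0;22 -20 0 -60 0 0 0;40 -60 0 -90 0 0 0;40 -100 -20 -112 0 0 0;40 -100 -20 -112 0 0 0;40 -100 -20 -112 0 0 0"
}}

```text
clock: 37.25
tool_pos: [0.5648, 0.1187, 0.1634]
tcp_rot: [2.239, 2.198, 0.009]
wrist_force: [0.4, 0.9, 0.0]
finger_gap: 0.0397
grasp_force: 0.0
```

```bash
python3 - <<'E'
from h import *
print(monitor.sense()['tool_pos']); homed('w19')
for r in top('t19'): print(r[0],r[2:])
pick([.6184,-.341],78.6)
E
```

```text
[0.56477982 0.11872067 0.1634242 ]
mouth [0.5859 0.2487 0.046 ] head [0.586  0.1612 0.03  ] len 0.0875
mouth [0.5452 0.2487 0.046 ] head [0.5446 0.1603 0.03  ] len 0.0884
mouth [0.5044 0.2487 0.046 ] head [0.5007 0.1602 0.03  ] len 0.0885
g (array([ 0.6184, -0.3433]), np.float64(78.4), np.float64(0.144), np.int32(161))
s (array([ 0.7404, -0.2052]), np.float64(90.4), np.float64(0.127), np.int32(267))
s (array([ 0.6118, -0.6403]), np.float64(69.3), np.float64(0.145), np.int32(1615))
grip [ 0.6154 -0.3557]
shift [-474.5   58.7   71.9] turn [ 0.2 -0.1 10.4]
shift [-474.6   58.4  134.9] turn [ 0.2 -0.1 10.4]
```

Call:
{"fn": "step_arm", "kwargs": {
  "plan": "40 -48 6 0 0 0 3;40 -96 12 0 0 0 6;40 -144 18 0 0 0 8;40 -192 24 10 0 0 10.4;40 -240 30 20 0 0 10.4;40 -288 36 30 0 0 10.4;40 -336 42 40 0 0 10.4;40 -384 48 45 0 0 10.4"
}}

```text
clock: 38.15
tool_pos: [0.606, -0.2663, 0.115]
tcp_rot: [-2.429, -1.992, -0.004]
wrist_force: [1.1, 0.6, 0.1]
finger_gap: 0.0398
grasp_force: 0.0
```

```bash
sed -i 's/^TH=.*/TH=90; T=np.array([.5420,.2005])/' h.py; python3 -c "
from h import *
print(monitor.sense()['tool_pos']);pick([.6184,-.3417],78.7,z=.0255)"
```

```text
[ 0.60603881 -0.2663338   0.11497402]
grip [ 0.6155 -0.3564]
shift [-86.5  26.8  24.8] turn [ 0.1 -0.1  0. ]
shift [-86.7  26.7  89.3] turn [ 0.1 -0.1  0. ]
```

Call:
{"fn": "step_arm", "kwargs": {
  "plan": "40 -43 14 12 0 0 0;40 -87 27 24 0 0 0;40 -87 27 24 0 0 0;40 -87 27 50 0 0 0;40 -87 27 75 0 0 0;40 -87 27 88 0 0 0;40 -87 27 88 0 0 0"
}}

```text
clock: 38.85
tool_pos: [0.6143, -0.3541, 0.0263]
tcp_rot: [-2.427, -1.99, -0.002]
wrist_force: [-0.5, 0.9, -0.0]
finger_gap: 0.0402
grasp_force: 0.0
```

Call:
{"fn": "step_arm", "kwargs": {
  "plan": "5 0 0 0 0 0 0;5 0 0 0 0 0 0;5 0 0 0 0 0 0;5 0 0 0 0 0 0"
}}

```text
clock: 39.25
tool_pos: [0.6162, -0.357, 0.0309]
tcp_rot: [2.427, 1.988, 0.006]
wrist_force: [1.5, -0.2, 3.3]
finger_gap: 0.0096
grasp_force: 39.3
```

```bash
python3 -c "
from h import *
print(monitor.sense()['tool_pos'],monitor.sense()['finger_gap'])
bore(0,-.049,.11)"
```

```text
[ 0.61624341 -0.35698318  0.03089096] 0.009649572276901011
bore tcp [0.63   0.1515]
shift [501.2 -86.2 -79.7] turn [  0.3   0.  -11.4]
```

Call:
{"fn": "step_arm", "kwargs": {
  "plan": "5 0 0 -15 0 0 0;5 5 -1 -50 0 0 0;5 45 -8 -80 0 0 -3;5 92 -16 -80 0 0 -6;5 140 -24 -80 0 0 -9;5 188 -32 -80 0 0 -11.4;5 236 -41 -80 0 0 -11.4;5 284 -49 -80 0 0 -11.4"
}}

```text
clock: 40.05
tool_pos: [0.6228, -0.0669, 0.1109]
tcp_rot: [2.218, 2.219, 0.005]
wrist_force: [1.6, -0.0, -0.1]
finger_gap: 0.0094
grasp_force: 39.2
```

```bash
python3 -c "
from h import *
print(monitor.sense()['tool_pos'],monitor.sense()['finger_gap'])
bore(0,-.049,.11)"
```

```text
[ 0.62281973 -0.06686307  0.11087668] 0.00936334237683599
bore tcp [0.63   0.1515]
shift [218.4   7.3   0.8] turn [0.3 0.  0. ]
```

Call:
{"fn": "step_arm", "kwargs": {
  "plan": "5 45 2 0 0 0 0;5 90 3 0 0 0 0;5 135 5 0 0 0 0;5 180 6 0 0 0 0;5 216 7 0 0 0 0;5 216 7 25 0 0 0;5 216 7 48 0 0 0;5 216 7 57 0 0 0"
}}

```text
clock: 40.85
tool_pos: [0.6287, 0.1478, 0.0515]
tcp_rot: [2.219, 2.222, 0.001]
wrist_force: [0.2, 0.4, -0.8]
finger_gap: 0.0099
grasp_force: 39.2
```

Call:
{"fn": "step_arm", "kwargs": {
  "plan": "5 0 0 0 0 0 0"
}}

```text
clock: 40.95
tool_pos: [0.629, 0.1472, 0.0518]
tcp_rot: [2.22, 2.221, 0.001]
wrist_force: [0.1, -0.4, -0.5]
finger_gap: 0.0098
grasp_force: 39.2
```

```bash
python3 - <<'E'
from h import *
print(monitor.sense()['tool_pos'],monitor.sense()['finger_gap'])
bore(0,-.049,.0535); bore(0,.019,.0535)
q,d,c=snap('wrist','w20')
cv2.imwrite('pics/c20.png',cv2.resize(q[0:250,110:410],None,fx=2.4,fy=2.4,interpolation=cv2.INTER_CUBIC))
E
```

```text
[0.62895707 0.14719567 0.05178773] 0.009842915211284442
bore tcp [0.63   0.1515]
shift [ 4.3  1.  -1.7] turn [0.1 0.  0. ]
bore tcp [0.63   0.2195]
shift [72.3  1.1 -1.7] turn [0.1 0.  0. ]
```

View pics/c20.png

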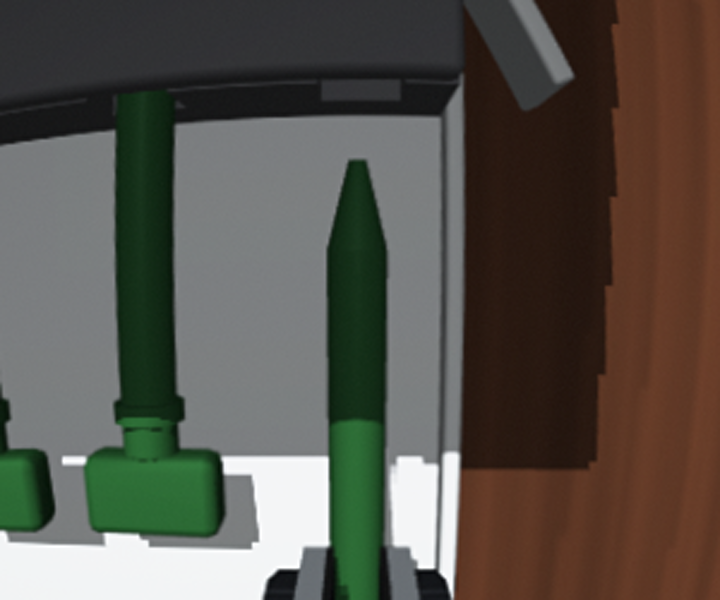

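Call:
{"fn": "step_arm", "kwargs": {
  "plan": "5 0 0.5 -1.3 0 0 0;5 8 0.5 -1.3 0 0 0;5 16 0.5 -1.3 0 0 0;5 22 0.5 -1.3 0 0 0;5 22 0.5 -1.3 0 0 0"
}}

```text
clock: 41.5
tool_pos: [0.6305, 0.1708, 0.054]
tcp_rot: [2.217, 2.222, 0.005]
wrist_force: [0.9, -0.2, -0.2]
finger_gap: 0.0098
grasp_force: 39.2
```

Call:
{"fn": "step_arm", "kwargs": {
  "plan": "5 8 0 0.6 0 0 0;5 16 0 0.6 0 0 0;5 24 0 0.6 0 0 0;5 32 0 0.6 0 0 0;5 38 0 0.6 0 0 0;5 43 0 0.6 0 0 0;5 46 0 0.6 0 0 0;5 46 0 0.6 0 0 0"
}}

```text
clock: 42.3
tool_pos: [0.6303, 0.2164, 0.0531]
tcp_rot: [2.219, 2.221, 0.005]
wrist_force: [-0.1, 1.8, -1.1]
finger_gap: 0.0097
grasp_force: 39.1
```

```bash
cat >> h.py <<'E'
def edge(f):
    q,d,c=snap('wrist',f); P=cloud(d,c).reshape(-1,3); print(monitor.sense()['tool_pos'])
    for x in (.45,.5,.54,.585,.61,.65):
        m=(abs(P[:,0]-x)<.012)&(P[:,2]>.041)&(P[:,2]<.05)&(P[:,1]>.2)
        if m.sum()>20: print(x,np.percentile(P[m][:,1],2).round(4))
E
python3 -c "
from h import *
edge('w21')"
```

```text
[0.63028816 0.21637784 0.05307064]
0.5 0.2511
0.54 0.2517
0.585 0.2517
0.61 0.2237
0.65 0.2236
```

Call:
{"fn": "step_arm", "kwargs": {
  "plan": "5 2 0 0 0 0 0;5 4 0 0 0 0 0;5 5 0 0 0 0 0;5 5 0 0 0 0 0"
}}

```text
clock: 42.75
tool_pos: [0.6304, 0.2206, 0.0531]
tcp_rot: [2.219, 2.22, 0.004]
wrist_force: [0.4, -0.9, -0.6]
finger_gap: 0.0093
grasp_force: 39.1
```

Call:
{"fn": "step_arm", "kwargs": {
  "plan": "5 2 0 0 0 0 0;5 3 0 0 0 0 0;5 3 0 0 0 0 0"
}}

```text
clock: 43.05
tool_pos: [0.6301, 0.2222, 0.053]
tcp_rot: [2.218, 2.22, 0.0]
wrist_force: [0.1, -6.5, 0.5]
finger_gap: 0.0096
grasp_force: 39.1
```

Call:
{"fn": "step_arm", "kwargs": {
  "plan": "22 0 0 0 0 0 0;22 0 0 0 0 0 0;22 0 0 -20 0 0 0;22 -20 0 -60 0 0 0;40 -60 -30 -90 0 0 0;40 -103 -75 -110 0 0 0;40 -103 -85 -110 0 0 0;40 -103 -85 -110 0 0 0"
}}

```text
clock: 43.85
tool_pos: [0.5417, 0.1191, 0.164]
tcp_rot: [2.221, 2.22, 0.002]
wrist_force: [0.1, 0.3, -0.5]
finger_gap: 0.04
grasp_force: 0.0
```

```bash
python3 - <<'E'
from h import *
print(monitor.sense()['tool_pos']); homed('w22'); tray('w23')
for r in top('t22'): print(r[0],r[2:])
_,d,c=load('w23'); P=cloud(d,c).reshape(-1,3)
m=(P[:,2]>.034)&(P[:,2]<.045)&(P[:,1]<.12)&(P[:,1]>.05)&(abs(P[:,0]-.54)<.05); H=P[m]; print('handle',H.min(0),H.max(0),m.sum())
E
```

```text
[0.54170142 0.11914061 0.16402503]
mouth [0.5437 0.2492 0.046 ] head [0.5455 0.1617 0.03  ] len 0.0875
mouth [0.503  0.2495 0.046 ] head [0.5025 0.1612 0.03  ] len 0.0883
mouth [0.5844 0.2497 0.046 ] head [0.5868 0.1621 0.03  ] len 0.0876
mouth [0.6247 0.2508 0.046 ] head [0.6316 0.1625 0.03  ] len 0.0883
0 head y 0.1628 1615
1 head y 0.1627 1735
2 head y 0.162 1756
3 head y 0.1614 1730
4 head y 0.1622 1081
mouth y 0.2506094278941334
s (array([ 0.7403, -0.2052]), np.float64(90.1), np.float64(0.127), np.int32(265))
s (array([ 0.6119, -0.6402]), np.float64(68.7), np.float64(0.145), np.int32(1615))
handle [0.51703144 0.07540492 0.03402411] [0.57142893 0.09036676 0.0405024 ] 906
```

```bash
python3 - <<'E'
from h import *
Q=down(0.5)
goto([.544,.0825,.0375],Q); goto([.542,.22,.0375],down(-1))
E
```

```text
shift [-38.6  -2.7 125.7] turn [ 0.3 -0.  -0.5]
shift [ 98.9  -4.7 125.8] turn [ 0.3 -0.   1. ]
```

```bash
python3 - <<'E'
from h import *
s=monitor.sense(); print(s['tool_pos'],s['tcp_rot'],s['clock'])
R=Ro.from_rotvec(s['tcp_rot']).as_matrix(); print(R.round(3))
Q=down(0.5)
goto([.544,.0825,.0375],Q)
E
```

```text
[0.54604718 0.12100765 0.16324457] [2.21845214 2.21967849 0.00669716] 44.0
[[-0.001  1.     0.005]
 [ 1.     0.001  0.001]
 [ 0.001  0.005 -1.   ]]
shift [-38.6  -2.7 125.7] turn [ 0.3 -0.  -0.5]
```

Call:
{"fn": "step_arm", "kwargs": {
  "plan": "85 -39 -2 0 0 0 -0.5;85 -39 -2 40 0 0 -0.5;85 -39 -2 80 0 0 -0.5;85 -39 -2 112 0 0 -0.5;85 -39 -2 125 0 0 -0.5;50 -39 -2 125 0 0 -0.5;50 -39 -2 125 0 0 -0.5;50 -39 -2 125 0 0 -0.5",
  "grip_force": 60
}}

```text
clock: 44.8
tool_pos: [0.5439, 0.0818, 0.0392]
tcp_rot: [2.208, 2.23, 0.005]
wrist_force: [-0.8, 1.2, -3.1]
finger_gap: 0.0536
grasp_force: 63.5
```

Call:
{"fn": "step_arm", "kwargs": {
  "plan": "50 3 0 0 0 0 0.2;50 9 0 0 0 0 0.5;50 19 -1 0 0 0 0.8;50 31 -2 0 0 0 1.1;50 43 -2 0 0 0 1.4;50 55 -3 0 0 0 1.5;50 67 -3 0 0 0 1.5;50 79 -3 0 0 0 1.5"
}}

```text
clock: 45.6
tool_pos: [0.5402, 0.1594, 0.039]
tcp_rot: [2.235, 2.201, 0.002]
wrist_force: [0.8, -8.8, -0.2]
finger_gap: 0.0536
grasp_force: 63.8
```

Call:
{"fn": "step_arm", "kwargs": {
  "plan": "50 10 0 0 0 0 0;50 20 0 0 0 0 0;50 29 0 0 0 0 0;50 36 0 0 0 0 0;50 42 0 0 0 0 0;50 47 0 0 0 0 0;50 50 0 0 0 0 0"
}}

```text
clock: 46.3
tool_pos: [0.5408, 0.2091, 0.039]
tcp_rot: [2.235, 2.201, 0.002]
wrist_force: [-0.7, -9.7, 2.2]
finger_gap: 0.0541
grasp_force: 64.0
```

Call:
{"fn": "step_arm", "kwargs": {
  "plan": "50 4 0 0 0 0 0;50 8 0 0 0 0 0;50 11 0 0 0 0 0;50 13 0 0 0 0 0;50 13 0 0 0 0 0"
}}

```text
clock: 46.8
tool_pos: [0.5409, 0.2203, 0.039]
tcp_rot: [2.234, 2.2, -0.002]
wrist_force: [0.4, -16.1, 2.4]
finger_gap: 0.0541
grasp_force: 64.2
```

Call:
{"fn": "step_arm", "kwargs": {
  "plan": "50 2 0 0 0 0 0;50 4 0 0 0 0 0;50 4 0 0 0 0 0"
}}

```text
clock: 47.1
tool_pos: [0.5401, 0.2209, 0.039]
tcp_rot: [2.233, 2.199, -0.009]
wrist_force: [0.2, -32.6, 7.1]
finger_gap: 0.0541
grasp_force: 64.7
```

Call:
{"fn": "step_arm", "kwargs": {
  "plan": "50 -3 0 0 0 0 0;50 -3 0 0 0 0 0;85 -3 0 0 0 0 0;85 -3 0 0 0 0 0;85 -3 0 0 0 0 0;85 -3 0 -40 0 0 0;85 -33 0 -85 0 0 0;85 -60 0 -125 0 0 0"
}}

```text
clock: 47.9
tool_pos: [0.5396, 0.1692, 0.1624]
tcp_rot: [2.235, 2.204, 0.005]
wrist_force: [0.8, -0.6, 0.8]
finger_gap: 0.0849
grasp_force: 0.0
```

Call:
{"fn": "step_arm", "kwargs": {
  "plan": "85 -30 0 0 0 0 0;85 -30 0 0 0 0 0;85 -30 0 0 0 0 0"
}}

```text
clock: 48.2
tool_pos: [0.5391, 0.1388, 0.1613]
tcp_rot: [2.239, 2.2, 0.005]
wrist_force: [-0.3, 0.8, -0.4]
finger_gap: 0.0851
grasp_force: 0.0
```

```bash
python3 - <<'E'
from h import *
s=monitor.sense(); print(s['tool_pos'])
q,d,c=snap('wrist','w24'); P=cloud(d,c).reshape(-1,3)
m=(P[:,2]>.034)&(P[:,2]<.045)&(P[:,1]<.24)&(P[:,1]>.17)&(abs(P[:,0]-.54)<.045); H=P[m]; print('handle',np.percentile(H,[1,99],axis=0).round(4),m.sum())
for x in (.45,.48,.6,.63):
    m=(abs(P[:,0]-x)<.008)&(P[:,2]>.01)&(P[:,2]<.022)&(P[:,1]>.19)&(P[:,1]<.26); print(x,np.percentile(P[m][:,1],2).round(4))
p,d,c=snap('top','t24'); p0,_,_=load('top0')
# change of mallet / ramekin / tin area
print('diff', cv2.absdiff(p,p0)[95:140,190:360].max())
g=cv2.inRange(cv2.cvtColor(q,cv2.COLOR_BGR2HSV),(45,80,20),(80,255,255)); print('green px in wrist',(g>0).sum())
E
```

```text
[0.5391142  0.13882895 0.16125863]
handle [[0.5141 0.2141 0.0352]
 [0.5671 0.2276 0.0402]] 1146
0.45 0.2292
0.48 0.2286
0.6 0.2267
0.63 0.2263
diff 98
green px in wrist 724
```

```bash
python3 - <<'E'
from h import *
q,d,c=load('w24'); P=cloud(d,c)
g=cv2.inRange(cv2.cvtColor(q,cv2.COLOR_BGR2HSV),(45,80,20),(80,255,255)); n,l,st,ce=cv2.connectedComponentsWithStats(g)
for i in range(1,n):
    if st[i,4]>15: Q=P[l==i]; print(st[i,4],ce[i].round(),np.nanmedian(Q,0).round(3),np.nanmin(Q[:,1]).round(4))
for f in('top0','t24'):
    p,_,c=load(f); h=cv2.cvtColor(p,cv2.COLOR_BGR2HSV); v,u=np.where(cv2.inRange(h,(0,150,80),(6,255,255))[100:140,260:300]); print(f,'mallet head',u.mean().round(2),v.mean().round(2),len(u))
E
```

```text
202 [207.   3.] [0.5   0.302 0.031] 0.3001
152 [258.   2.] [0.543 0.301 0.03 ] 0.2995
192 [308.   3.] [0.585 0.3   0.031] 0.2981
178 [357.   7.] [0.628 0.3   0.031] 0.2821
top0 mallet head 16.13 21.05 343
t24 mallet head 16.11 20.97 341
```

```bash
python3 -c "
from h import *
print(env.close_job())"
```

```text
the job is handed in; nothing more can be done
None
```

All five pegs present (four green, one stainless) measured fully home in their bores and the tray was pushed against its rear stop. The mallet head measured unmoved and the arm never went near the ramekin or tin, so I handed the job in at about 48 s; it returned no verdict.

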